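Lock the inspection camera and present the heavier lens cell to it

TASK

Push the headed locking pin of the camera's swing arm fully home, so that the up-looking inspection camera cannot swing. Then lift the two look-alike lens cells clear of the tray, one after the other, to feel which is heavier (it has the dense glass lens), setting a cell down only in the tray, gently and upright. Leave the lighter standing there and finish while holding the heavier one: upright, still and centred above the camera, its underside about 40 mm over the ring light; let nothing touch the camera, never drop or tip a cell, and leave everything else in its place.

Things in the scene. Friction and masses are not known exactly. Their poses are not given: they have to be found in the camera images.
- pin_head (a point): centre of the top of the locking pin's knurled steel head (22 mm diameter, 10 mm tall) on a vertical 8 mm shank in the fork; moves with the pin. The top stands 83 mm above the table when the pin is home, and up to 107 mm when it is drawn. The flat head may be pushed straight down with shut fingertips.
- lock_pin (a joint): how far the locking pin has been pushed down, m: 0 fully drawn, 0.024 fully home with its head on the brass flange of the fork. It starts at 0 to 0.006. A snug fit: it slides under about 5 to 6 N, stays where it is left, and goes solid when home.
- station: the fixed swing-arm stand on the table: a round pivot pillar (at +105 mm of its y), a flat aluminium arm 34 mm wide along its y with its top 62 mm above the table, and a black fork block (at -115 mm of its y, 36 mm wide, its top 71 mm above the table) that takes the arm's lug and the locking pin. Origin: on the table straight below the camera's axis; z up. The arm does not move.
- camera: the black camera that looks straight up from the middle of the arm, with a flat round ring light on top, 70 mm diameter with a white face. Origin: centre of the ring light's face, 135 mm above the table, z up. The camera body below it is 42 mm square.
- tray: fixed white tray, 130 mm along its x, 300 mm along its y, with a rim 10 mm tall and 4 mm thick; origin under its centre on the table; its inner floor lies 4 mm above the table. The cells stand some 75 mm either side of its centre along its y.
- cell_a: one of two lens cells that look alike: a plain black round barrel standing upright in the tray, 50 mm diameter, 40 mm tall, a lens showing in its open top, rigid, same all round. Origin: centre of its underside, z up along its axis. One cell holds dense glass and weighs about 0.24 to 0.34 kg, the other a plastic lens and weighs about 0.10 to 0.15 kg; which is which, and which stands where in the tray, cannot be seen and must be felt by lifting.
- cell_b: one of two lens cells that look alike: a plain black round barrel standing upright in the tray, 50 mm diameter, 40 mm tall, a lens showing in its open top, rigid, same all round. Origin: centre of its underside, z up along its axis. One cell holds dense glass and weighs about 0.24 to 0.34 kg, the other a plastic lens and weighs about 0.10 to 0.15 kg; which is which, and which stands where in the tray, cannot be seen and must be felt by lifting.
- ring: bystander: a thin dark retaining ring, 45 mm diameter and 5 mm tall, lying in the tray between the cells; origin at the centre of its underside. Leave it.
- pedestal: bystander: a steel pedestal post, 25 mm diameter (foot 32 mm), 50 mm tall, standing on the robot's side of the arm, between fork and camera; origin at the centre of its underside.
- mirror_mount: bystander: a small black mirror mount, base 50 x 36 mm, 86 mm tall, standing on the far side of the arm; origin at the centre of its underside.
- spanner: bystander: a flat steel lens spanner, 120 mm long in its y, its points reach 37 mm to its +x, 12 mm tall, lying on the table on the robot's side of the tray; origin at the middle of its bar, underneath.
- dropper: bystander: a small amber bottle, 32 mm diameter, 75 mm tall, beyond the tray; origin at the centre of its underside.
- blower: bystander: a black rubber air blower standing upright, 54 mm diameter, 100 mm tall with its nozzle, beyond the tray; origin at the centre of its underside.
- driver: bystander: a screwdriver 110 mm long lying along its x on the table beyond the pivot pillar; origin underneath its middle.
Not all that is in view belongs to the job. What is shaped like the cell_a but blue, purple or red is not meant.

How it is judged:
By the outcome, as a careful person would: the job done as asked, in the order asked, and still so for the second after the job is handed in, while the arm keeps its last pose, push and grip.
It also fails if it takes over 72 s, if anything falls off the work surface, if the arm or the gripper's body presses on something with over 40 N, if the wrist force passes 120 N, or if a joint passes its speed limit or range.

ROBOT

A 6-joint arm with a two-finger parallel gripper is mounted at the origin on the work surface. World frame = base frame: x ahead of the robot, y to its left, z up, the work surface at z = 0. Lengths are in m, angles in rad, forces in N, time in s.
With the tool pointing down it reaches from about 0.325 to 0.925 m from the base axis. Payload 3.1 kg.
Tool frame: the origin (TCP) lies on the centre line of the jaws, within the pads' length; the fingertips stand 22 mm ahead of it and the grasp point (between the pads) lies 3 mm ahead of it; z points along the fingers, x is the direction in which the jaws open and shut, and the axes are right-handed (so a half turn about z gives the same grasp; the last joint's range is limited). The gripper opens to 85 mm and grips with 20 to 120 N. Pads are 22 mm wide; open, the fingers measure 114 mm over their backs; the gripper's body (76 mm by 85 mm) begins 54 mm behind the grasp point. The pads swing forward as they close: fully open they stand 13 mm farther back than shut.
Start: joints at [-1.455, 0.217, 1.613, -0, 1.311, -0.112], TCP at [0.141, -0.609, 0.253] pointing down, gripper open.
Joint ranges: [-2.75, 2.75], [-0.78, 2.1], [0.31, 2.55], [-1.13, 4.27], [0.13, 2.63], [-2.58, 2.58]. Speed limits (rad/s): [2.79, 2.79, 3.14, 3.14, 3.14, 3.14].

INTERFACE

Orientations are given as a unit quaternion [x, y, z, w].
In Python, from workcell import r gives the robot as it stands.
- The arm moves only by the tool drive_tool, never from a script. Its argument "steps" is a list of rows, each an object with "angular": the turn, a rotation vector about the tool's x, y, z in rad, a list of three; "linear": the shift along the tool's x, y, z in mm, a list of three; "fingers": the closure in counts, from 0 (fully open) to 255 (shut). A call has exactly 5 rows; each row is the pose to reach, as a shift and turn from the pose commanded when the call began, along the tool's axes at that moment; what a row does not reach only later rows make up. A row lasts 1/10 s, in which the tool goes at most 50 mm and 8.59 degrees, less where a joint would pass 70% of its speed; a pose out of reach is approached as far as the arm can. A call with a gripper value outside its range is refused whole. The fingers move at their own pace and stop on an object; the grip force is fixed at half the most. Time passes only in rows, so rows that repeat a pose let the fingers close, or fill a call up. It gives the time, the measured TCP pose, the force and the opening at its end, in the units of the state.
- r.read_state(): the state, without advancing time (a new reading comes with each control period).
- r.grab_frame(name): name is "side" or "top"; returns a dict with "image" (420x560x3 uint8, blue, green, red), "K" (3x3 intrinsics, pixels), "extrinsics" (4x4, takes a point from world to camera coordinates). Camera axes: x right, y up, looking along -z (the intrinsics and any distortion apply to the point x, -y, -z); pixel columns grow to the right and rows downward; lengths in m; the calibration is good to about 2 mm. A picture is of the moment at which its call begins. There is no depth.
- r.close_job(): hands the job in, once; it reports no verdict.
The state is a dict: "clock": time; "q": joint angles; "dq": joint speeds; "tau": joint torques, N m; "tcp_pos": TCP position; "ee_rot": TCP orientation; "ft_force": force on the tool from outside, world axes, zero at the start; "torque": the same for the moment, N m; "finger_gap": finger opening in m.
Only numpy, scipy, OpenCV 4.12 (cv2) and the standard library are available. Lean on these libraries where they do the work, as an engineer would, in place of code of your own. Each camera call takes 0.05 s, during which the arm holds its last target.

## Working session

There is one attempt and no reset: what is moved stays moved. The work goes in short steps, Python scripts to look and compute and a tool call to move; the robot and the scene stay as the last step left them, time stands still between calls to the robot, and variables do not carry over. Pictures are saved under pics/ and viewed, and the job is handed in when it is done.

Besides the shell and the picture viewer there is one more tool, called as name(argument=value, ...), one argument or row to a line, values as JSON. drive_tool: Moves the arm, as the interface text tells. Its arguments: {"type":"object","properties":{"steps":{"type":"array"}},"required":["steps"]}

```bash
mkdir -p pics; ls; python3 - <<'E'
from workcell import r
import cv2,pickle,numpy as np
s=r.read_state();print({k:np.round(v,4).tolist() for k,v in s.items()})
d={}
for n in("top","side"):
    f=r.grab_frame(n);d[n]=f;cv2.imwrite(f"pics/{n}0.png",f["image"]);print(n,f["K"],np.round(f["extrinsics"],4), f.keys())
pickle.dump(d,open("f0.pkl","wb"))
E
```

```text
pics
{'clock': 0.0, 'q': [-1.4552, 0.2178, 1.6149, 0.0, 1.3113, -0.1123], 'dq': [0.0004, -0.0012, 0.0011, 0.0001, -0.0013, -0.0008], 'tau': [-0.001, -39.6843, -30.3851, -0.0004, 0.0097, -0.0], 'tcp_pos': [0.1411, -0.6081, 0.2519], 'ee_rot': [0.7829, -0.6221, -0.0009, -0.0009], 'ft_force': [0.359, -0.1237, -0.4041], 'torque': [0.006, 0.027, -0.0005], 'finger_gap': 0.0852}
top [[432.89443431   0.         274.89842672]
 [  0.         432.89443431 206.14655762]
 [  0.           0.           1.        ]] [[ 0.0062 -0.9999  0.0087  0.0397]
 [ 0.9944  0.0071  0.1055 -0.562 ]
 [-0.1055  0.008   0.9944 -1.0108]
 [ 0.      0.      0.      1.    ]] dict_keys(['image', 'K', 'extrinsics'])
side [[417.28208329   0.         277.64374962]
 [  0.         417.28208329 207.47242563]
 [  0.           0.           1.        ]] [[ 0.9952 -0.098   0.0071 -0.5345]
 [ 0.067   0.7291  0.6811 -0.1285]
 [-0.0719 -0.6773  0.7322 -0.8933]
 [ 0.      0.      0.      1.    ]] dict_keys(['image', 'K', 'extrinsics'])
```

View pics/top0.png

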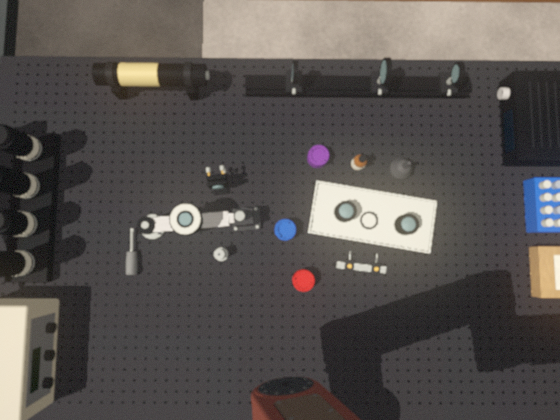

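View pics/side0.png

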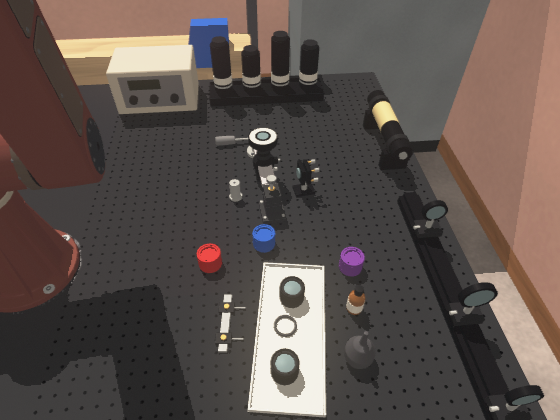

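The top view shows black cells in the tray at about (345,211) and (408,224), with the ring at (369,220). Lookalikes to leave alone: blue (285,230), purple (318,155) and red (303,280). The camera is at (185,219) and the fork/pin near (240,216). In the side view the cells are at (292,291) and (285,366).

```bash
cat > h.py <<'E'
import numpy as np,cv2,pickle
def proj(f,p):
    p=np.atleast_2d(p);E=f["extrinsics"];c=p@E[:3,:3].T+E[:3,3];c=c*[1,-1,-1];u=c@f["K"].T;return u[:,:2]/u[:,2:]
def ray(f,uv):
    E=f["extrinsics"];d=np.linalg.inv(f["K"])@[uv[0],uv[1],1];d=d*[1,-1,-1];return -E[:3,:3].T@E[:3,3],E[:3,:3].T@d
def onz(f,uv,z):
    o,d=ray(f,uv);return o+d*(z-o[2])/d[2]
def crop(f,x,y,w,h,k,name):
    im=f["image"][y:y+h,x:x+w];cv2.imwrite("pics/"+name,cv2.resize(im,None,fx=k,fy=k,interpolation=cv2.INTER_CUBIC))
E
python3 - <<'E'
from h import *
d=pickle.load(open("f0.pkl","rb"))
crop(d["top"],130,150,140,110,5,"c1.png");crop(d["top"],300,170,145,90,5,"c2.png")
crop(d["side"],205,120,120,110,5,"c3.png");crop(d["side"],240,255,100,165,3,"c4.png")
E
```

```text
(no output)
```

View pics/c1.png

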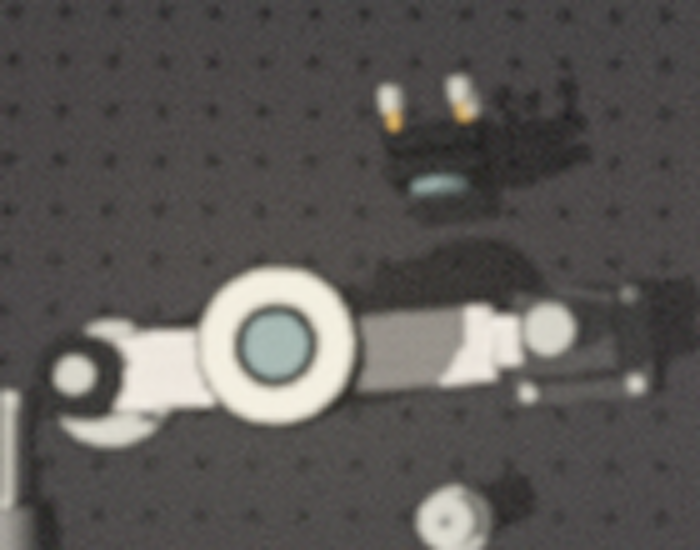

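View pics/c2.png

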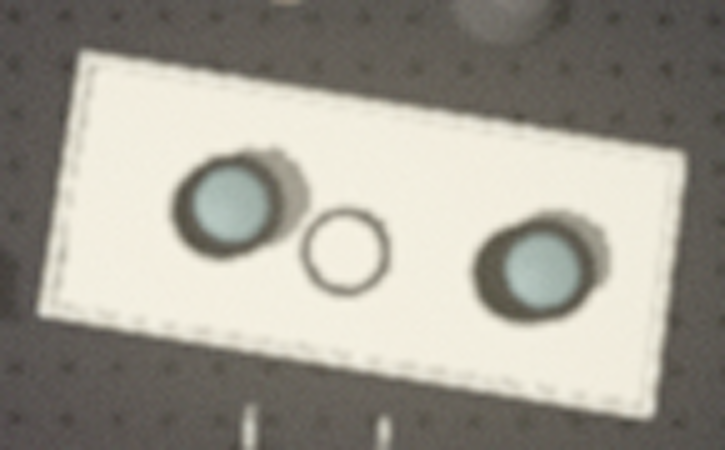

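View pics/c3.png

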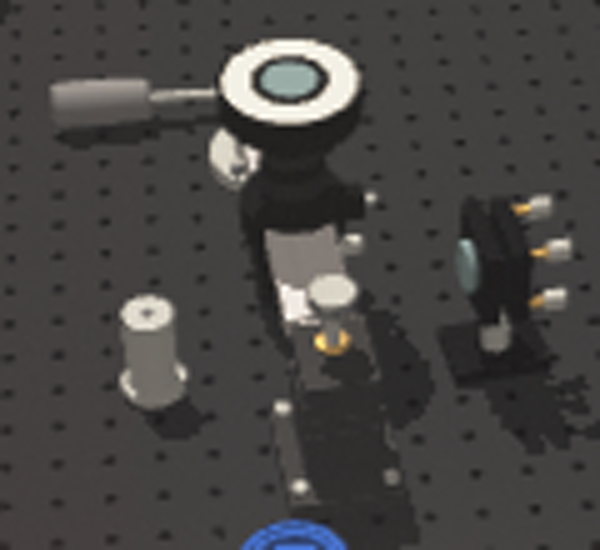

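View pics/c4.png

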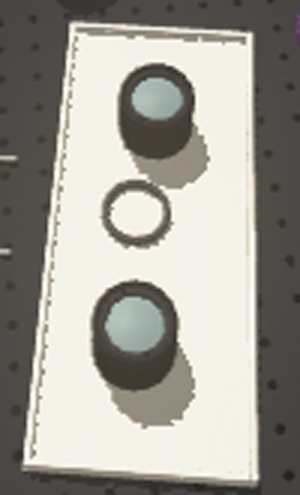

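The crops show the pin head at top (239.8,215.6) and side (271.5,178.3), and the pin looks drawn. The ring light is at (185.1,218.9) top and (262.9,136.3) side. The cells are the plain black barrels, and the coloured cups are elsewhere. Next I triangulate.

```bash
python3 - <<'E'
from h import *
d=pickle.load(open("f0.pkl","rb"));T,S=d["top"],d["side"]
def tri(a,b):
    A=[];B=[]
    for f,uv in((T,a),(S,b)):
        o,dd=ray(f,uv);dd/=np.linalg.norm(dd);P=np.eye(3)-np.outer(dd,dd);A.append(P);B.append(P@o)
    x=np.linalg.lstsq(np.vstack(A),np.hstack(B),rcond=None)[0]
    return x
for n,a,b in(("pin",(239.8,215.6),(271.5,178.3)),("ringlight",(185.1,218.9),(262.9,136.3)),("c1",(346.1,210.7),(292.3,287.9)),("c2",(408.3,224.1),(284.6,362.9))):
    x=tri(a,b);print(n,x.round(4),"reproj",proj(T,x)[0]-a,proj(S,x)[0]-b)
for n,a,b,z in(("ringlight",(185.1,218.9),(262.9,136.3),.135),("c1",(346.1,210.7),(292.3,287.9),.04),("c2",(408.3,224.1),(284.6,362.9),.04),("pin",(239.8,215.6),(271.5,178.3),.107),("pin",(239.8,215.6),(271.5,178.3),.101)):
    print(n,onz(T,a,z).round(4),onz(S,b,z).round(4))
# tray corners top crop c2 
c=[(82,52),(686,152),(652,415),(40,315)]
q=np.array([onz(T,((x+.5)/5-.5+300,(y+.5)/5-.5+170),.010) for x,y in c]);print(q.round(4),q.mean(0))
# camera base / robot: station dir
print(onz(T,(130+445/5,150+520/5),.05),"pedestal")
print(onz(T,(130+75/5,150+375/5),.08),"pillar")
# red, blue cups
print(onz(T,(285,230),.04),onz(T,(303,280),.04),onz(T,(318,155),.04))
E
```

```text
pin [0.5334 0.1221 0.1018] reproj [ 0.0077352  -0.49087072] [-0.48234469  0.05707932]
ringlight [0.523  0.2375 0.132 ] reproj [ 0.00898153 -0.55327592] [-0.49659293  0.056258  ]
c1 [ 0.5522 -0.1265  0.0376] reproj [ 0.00961029 -0.45193968] [-0.5448815   0.06618397]
c2 [ 0.5209 -0.2741  0.0386] reproj [-0.00307709 -0.37071931] [-0.50907143  0.06302555]
ringlight [0.5216 0.2369 0.135 ] [0.524  0.2337 0.135 ]
c1 [ 0.5509 -0.126   0.04  ] [ 0.553  -0.1279  0.04  ]
c2 [ 0.52   -0.2736  0.04  ] [ 0.5217 -0.2746  0.04  ]
pin [0.5319 0.1217 0.107 ] [0.534  0.1166 0.107 ]
pin [0.5324 0.1221 0.101 ] [0.5346 0.123  0.101 ]
[[ 0.6293 -0.0577  0.01  ]
 [ 0.5818 -0.355   0.01  ]
 [ 0.453  -0.3341  0.01  ]
 [ 0.4996 -0.0368  0.01  ]] [ 0.5409267  -0.19591295  0.01      ]
[0.44668423 0.172876   0.05      ] pedestal
[0.51122109 0.33834332 0.08      ] pillar
[0.50401255 0.01923343 0.04      ] [ 0.38742393 -0.02329136  0.04      ] [ 0.68533468 -0.05968249  0.04      ]
```

drive_tool(
  steps=[
    {"linear": [-34, -30, 0], "angular": [0, 0, 0.045], "fingers": 255},
    {"linear": [-68, -60, 0], "angular": [0, 0, 0.09], "fingers": 255},
    {"linear": [-102, -90, 0], "angular": [0, 0, 0.135], "fingers": 255},
    {"linear": [-136, -120, 0], "angular": [0, 0, 0.18], "fingers": 255},
    {"linear": [-170, -150, 0], "angular": [0, 0, 0.228], "fingers": 255},
  ],
)

```text
clock: 0.6
tcp_pos: [0.2493, -0.4074, 0.2527]
ee_rot: [-0.706, 0.708, 0.0, 0.0]
ft_force: [1.3, 0.4, 1.0]
finger_gap: 0.0127
```

```bash
cat > go.py <<'E'
import sys
from workcell import r
from h import *
from scipy.spatial.transform import Rotation as Ro
s=r.read_state();R=Ro.from_quat(s["ee_rot"]).as_matrix()
print("t",s["clock"],"p",np.round(s["tcp_pos"],4),"F",np.round(s["ft_force"],2),"gap",round(float(s["finger_gap"]),4),"|dq|",np.abs(s["dq"]).max().round(3))
print("R",R.round(4).tolist(),"yaw turn",round(float(np.arctan2(R[1,0],R[0,0])+np.pi/2),4),"q",np.round(s["q"],2))
if len(sys.argv)>3:print("delta tool mm",(R.T@(np.array(sys.argv[1:4],float)-s["tcp_pos"])*1000).round(1))
E
python3 go.py .5335 .122 .2
```

```text
t 0.6 p [ 0.2493 -0.4074  0.2527] F [1.34 0.37 0.99] gap 0.0127 |dq| 1.179
R [[-0.0028, -1.0, -0.0001], [-1.0, 0.0028, 0.001], [-0.001, 0.0001, -1.0]] yaw turn -0.0028 q [-1.17 -0.1   1.95  0.    1.3   0.4 ]
delta tool mm [-530.1 -282.8   53.1]
```

drive_tool(
  steps=[
    {"linear": [-42, -22, 0], "angular": [0, 0, 0], "fingers": 255},
    {"linear": [-84, -44, 0], "angular": [0, 0, 0], "fingers": 255},
    {"linear": [-126, -66, 0], "angular": [0, 0, 0], "fingers": 255},
    {"linear": [-168, -88, 0], "angular": [0, 0, 0], "fingers": 255},
    {"linear": [-210, -110, 0], "angular": [0, 0, 0], "fingers": 255},
  ],
)

```text
clock: 1.1
tcp_pos: [0.3592, -0.1975, 0.253]
ee_rot: [-0.707, 0.707, -0.0, 0.0]
ft_force: [0.4, -0.8, 0.6]
finger_gap: -0.0003
```

drive_tool(
  steps=[
    {"linear": [-42, -23, 0], "angular": [0, 0, 0], "fingers": 255},
    {"linear": [-84, -46, 0], "angular": [0, 0, 0], "fingers": 255},
    {"linear": [-126, -69, 0], "angular": [0, 0, 0], "fingers": 255},
    {"linear": [-168, -92, 0], "angular": [0, 0, 0], "fingers": 255},
    {"linear": [-210, -115, 0], "angular": [0, 0, 0], "fingers": 255},
  ],
)

```text
clock: 1.6
tcp_pos: [0.4743, 0.0126, 0.253]
ee_rot: [0.707, -0.707, 0.0, 0.0]
ft_force: [0.5, -0.1, -0.9]
finger_gap: -0.0002
```

```bash
python3 go.py .5335 .122 .15
```

```text
t 1.6 p [0.4743 0.0126 0.253 ] F [ 0.48 -0.13 -0.87] gap -0.0002 |dq| 0.983
R [[0.0002, -1.0, -0.0001], [-1.0, -0.0002, -0.0002], [0.0002, 0.0001, -1.0]] yaw turn 0.0002 q [-0.12 -0.11  1.96 -0.    1.3   1.45]
delta tool mm [-109.4  -59.3  103. ]
```

drive_tool(
  steps=[
    {"linear": [-40, -20, 0], "angular": [0, 0, 0], "fingers": 255},
    {"linear": [-80, -45, 20], "angular": [0, 0, 0], "fingers": 255},
    {"linear": [-109, -59, 50], "angular": [0, 0, 0], "fingers": 255},
    {"linear": [-109, -59, 95], "angular": [0, 0, 0], "fingers": 255},
    {"linear": [-109, -59, 103], "angular": [0, 0, 0], "fingers": 255},
  ],
)

```text
clock: 2.1
tcp_pos: [0.5282, 0.1201, 0.144]
ee_rot: [0.708, -0.706, -0.004, 0.005]
ft_force: [-1.4, 1.2, -1.5]
finger_gap: 0.0003
```

```bash
python3 go.py .5335 .122 .105; python3 - <<'E'
from workcell import r
from h import *
T=r.grab_frame("top");S=r.grab_frame("side")
crop(S,205,80,130,130,5,"p1.png");crop(T,150,130,160,110,4,"p2.png")
E
```

```text
t 2.1 p [0.5282 0.1201 0.144 ] F [-1.44  1.18 -1.46] gap 0.0003 |dq| 0.103
R [[0.0018, -0.9999, -0.0126], [-1.0, -0.0018, -0.0013], [0.0013, 0.0126, -0.9999]] yaw turn 0.0018 q [ 0.09  0.17  1.89 -0.    1.1   1.66]
delta tool mm [-1.9 -5.8 38.9]
```

View pics/p1.png

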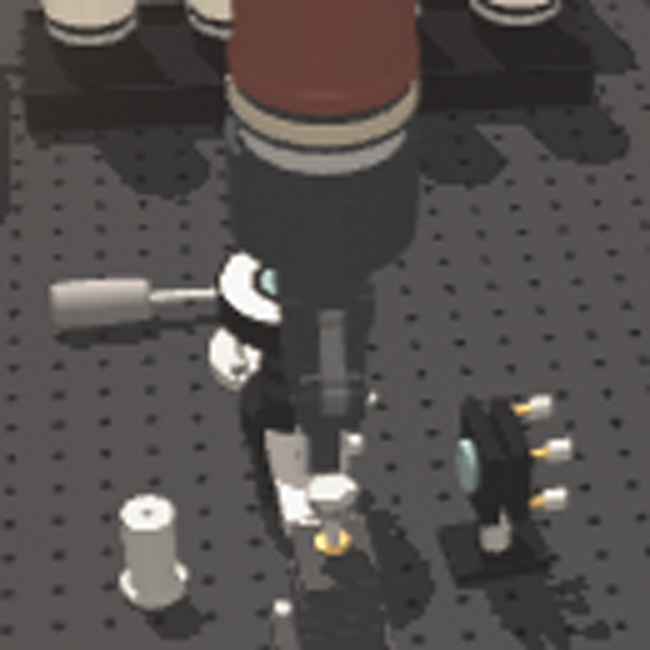

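The closed fingertips are just above the pin head, which is at about (333,490) in the crop, and well clear of the camera.

```bash
python3 go.py .5335 .122 .105
```

```text
t 2.2 p [0.5306 0.1192 0.1478] F [0.12 0.42 0.33] gap 0.0003 |dq| 0.055
R [[-0.0002, -1.0, -0.0066], [-1.0, 0.0002, -0.0008], [0.0008, 0.0066, -1.0]] yaw turn -0.0002 q [ 0.09  0.17  1.89 -0.    1.1   1.66]
delta tool mm [-2.8 -3.2 42.7]
```

View pics/p2.png

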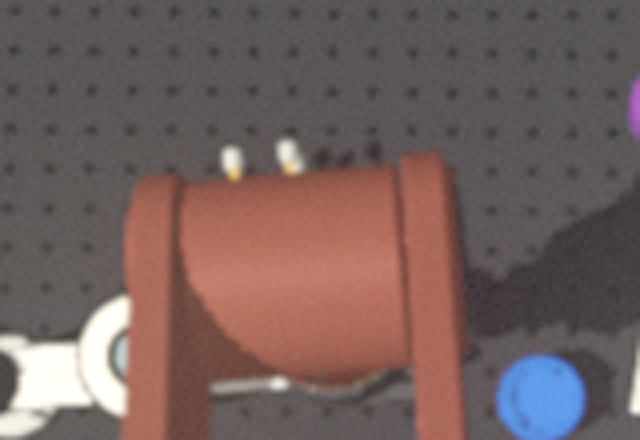

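drive_tool(
  steps=[
    {"linear": [0, 0, 5], "angular": [0, 0, 0], "fingers": 255},
    {"linear": [0, 0, 10], "angular": [0, 0, 0], "fingers": 255},
    {"linear": [0, 0, 15], "angular": [0, 0, 0], "fingers": 255},
    {"linear": [0, 0, 15], "angular": [0, 0, 0], "fingers": 255},
    {"linear": [0, 0, 15], "angular": [0, 0, 0], "fingers": 255},
  ],
)

```text
clock: 2.7
tcp_pos: [0.5332, 0.1193, 0.1358]
ee_rot: [-0.707, 0.707, -0.0, 0.0]
ft_force: [-0.2, -0.8, 0.5]
finger_gap: 0.0
```

```bash
python3 go.py .5335 .122 .105
```

```text
t 2.7 p [0.5332 0.1193 0.1358] F [-0.2  -0.75  0.46] gap 0.0 |dq| 0.003
R [[-0.0006, -1.0, 0.0008], [-1.0, 0.0006, 0.0001], [-0.0001, -0.0008, -1.0]] yaw turn -0.0006 q [0.09 0.18 1.89 0.   1.07 1.66]
delta tool mm [-2.7 -0.2 30.8]
```

Now shift -3 mm in x and push down: contact is expected at about 12 mm, home at about 31 mm.

drive_tool(
  steps=[
    {"linear": [-3, 0, 3], "angular": [0, 0, 0], "fingers": 255},
    {"linear": [-3, 0, 8], "angular": [0, 0, 0], "fingers": 255},
    {"linear": [-3, 0, 12], "angular": [0, 0, 0], "fingers": 255},
    {"linear": [-3, 0, 16], "angular": [0, 0, 0], "fingers": 255},
    {"linear": [-3, 0, 20], "angular": [0, 0, 0], "fingers": 255},
  ],
)

```text
clock: 3.2
tcp_pos: [0.5334, 0.1228, 0.1158]
ee_rot: [-0.707, 0.707, -0.0, 0.0]
ft_force: [-1.4, 0.7, 5.7]
finger_gap: -0.0002
```

drive_tool(
  steps=[
    {"linear": [0, 0, 2], "angular": [0, 0, 0], "fingers": 255},
    {"linear": [0, 0, 4], "angular": [0, 0, 0], "fingers": 255},
    {"linear": [0, 0, 6], "angular": [0, 0, 0], "fingers": 255},
    {"linear": [0, 0, 8], "angular": [0, 0, 0], "fingers": 255},
    {"linear": [0, 0, 9], "angular": [0, 0, 0], "fingers": 255},
  ],
)

```text
clock: 3.7
tcp_pos: [0.5334, 0.1228, 0.1066]
ee_rot: [-0.707, 0.707, -0.0, 0.0]
ft_force: [-0.2, 1.6, 5.1]
finger_gap: -0.0004
```

```bash
python3 go.py .5335 .122 .105
```

```text
t 3.7 p [0.5334 0.1228 0.1066] F [-0.23  1.59  5.13] gap -0.0004 |dq| 0.017
R [[-0.0003, -1.0, 0.0008], [-1.0, 0.0003, 0.0005], [-0.0005, -0.0008, -1.0]] yaw turn -0.0003 q [0.1  0.23 1.9  0.   1.01 1.67]
delta tool mm [ 0.8 -0.1  1.6]
```

The force is steady at about 5 N, so the pin is sliding. I keep pushing gently until it goes solid.

drive_tool(
  steps=[
    {"linear": [0, 0, 0.5], "angular": [0, 0, 0], "fingers": 255},
    {"linear": [0, 0, 1], "angular": [0, 0, 0], "fingers": 255},
    {"linear": [0, 0, 1.5], "angular": [0, 0, 0], "fingers": 255},
    {"linear": [0, 0, 2], "angular": [0, 0, 0], "fingers": 255},
    {"linear": [0, 0, 2], "angular": [0, 0, 0], "fingers": 255},
  ],
)

```text
clock: 4.2
tcp_pos: [0.5334, 0.1228, 0.105]
ee_rot: [-0.707, 0.707, -0.0, 0.0]
ft_force: [-0.9, 1.8, 7.3]
finger_gap: -0.0005
```

drive_tool(
  steps=[
    {"linear": [0, 0, 0.5], "angular": [0, 0, 0], "fingers": 255},
    {"linear": [0, 0, 1], "angular": [0, 0, 0], "fingers": 255},
    {"linear": [0, 0, 1], "angular": [0, 0, 0], "fingers": 255},
    {"linear": [0, 0, 1], "angular": [0, 0, 0], "fingers": 255},
    {"linear": [0, 0, 1], "angular": [0, 0, 0], "fingers": 255},
  ],
)

```text
clock: 4.7
tcp_pos: [0.5334, 0.1228, 0.105]
ee_rot: [-0.707, 0.707, 0.0, 0.0]
ft_force: [-4.9, 1.0, 13.2]
finger_gap: -0.0002
```

drive_tool(
  steps=[
    {"linear": [0, 0, 0.5], "angular": [0, 0, 0], "fingers": 255},
    {"linear": [0, 0, 1], "angular": [0, 0, 0], "fingers": 255},
    {"linear": [0, 0, 1], "angular": [0, 0, 0], "fingers": 255},
    {"linear": [0, 0, 1], "angular": [0, 0, 0], "fingers": 255},
    {"linear": [0, 0, 1], "angular": [0, 0, 0], "fingers": 255},
  ],
)

```text
clock: 5.2
tcp_pos: [0.5334, 0.1228, 0.1049]
ee_rot: [-0.707, 0.707, 0.0, 0.0]
ft_force: [-6.4, 0.6, 17.6]
finger_gap: -0.0002
```

The pin is solid at tip height 0.083, so it is home. I lift off and move toward the near cell.

drive_tool(
  steps=[
    {"linear": [0, 0, -10], "angular": [0, 0, 0], "fingers": 255},
    {"linear": [0, 0, -40], "angular": [0, 0, 0], "fingers": 255},
    {"linear": [0, 0, -70], "angular": [0, 0, 0], "fingers": 255},
    {"linear": [30, 0, -80], "angular": [0, 0, 0], "fingers": 100},
    {"linear": [70, -5, -80], "angular": [0, 0, 0], "fingers": 0},
  ],
)

```text
clock: 5.7
tcp_pos: [0.5387, 0.0528, 0.1841]
ee_rot: [0.708, -0.706, 0.001, -0.001]
ft_force: [1.6, 0.2, 0.8]
finger_gap: 0.0283
```

drive_tool(
  steps=[
    {"linear": [40, -5, 0], "angular": [0, 0, 0], "fingers": 0},
    {"linear": [80, -10, 0], "angular": [0, 0, 0], "fingers": 0},
    {"linear": [120, -12, 0], "angular": [0, 0, 0], "fingers": 0},
    {"linear": [160, -12, 0], "angular": [0, 0, 0], "fingers": 0},
    {"linear": [178, -12, 0], "angular": [0, 0, 0], "fingers": 0},
  ],
)

```text
clock: 6.2
tcp_pos: [0.549, -0.1289, 0.1812]
ee_rot: [-0.706, 0.708, 0.0, -0.001]
ft_force: [0.3, 1.1, -1.2]
finger_gap: 0.0852
```

drive_tool(
  steps=[
    {"linear": [0, 0, 0], "angular": [0, 0, 0], "fingers": 0},
    {"linear": [0, 0, 20], "angular": [0, 0, 0], "fingers": 0},
    {"linear": [0, 0, 40], "angular": [0, 0, 0], "fingers": 0},
    {"linear": [0, 0, 50], "angular": [0, 0, 0], "fingers": 0},
    {"linear": [0, 0, 50], "angular": [0, 0, 0], "fingers": 0},
  ],
)

```text
clock: 6.7
tcp_pos: [0.5479, -0.124, 0.1297]
ee_rot: [0.707, -0.707, -0.003, 0.001]
ft_force: [-0.7, 0.2, 0.1]
finger_gap: 0.0855
```

```bash
python3 go.py .552 -.127 .034;  python3 - <<'E'
from workcell import r
from h import *
S=r.grab_frame("side");T=r.grab_frame("top")
crop(S,205,220,160,150,4,"q1.png");crop(S,205,120,120,110,5,"q2.png")
pickle.dump(dict(top=T,side=S),open("f1.pkl","wb"))
crop(T,130,150,220,140,3,"q3.png")
E
python3 go.py .552 -.127 .034
```

```text
t 6.7 p [ 0.5479 -0.124   0.1297] F [-0.67  0.16  0.06] gap 0.0855 |dq| 0.036
R [[0.0007, -1.0, -0.0053], [-1.0, -0.0007, 0.0019], [-0.0019, 0.0053, -1.0]] yaw turn 0.0007 q [-0.35  0.23  1.85 -0.    1.07  1.22]
delta tool mm [ 3.2 -4.6 95.7]
t 6.8 p [ 0.55   -0.1249  0.1323] F [-0.48 -0.6   0.64] gap 0.0855 |dq| 0.021
R [[0.0005, -1.0, -0.0004], [-1.0, -0.0005, 0.0001], [-0.0001, 0.0004, -1.0]] yaw turn 0.0005 q [-0.35  0.22  1.85 -0.    1.07  1.22]
delta tool mm [ 2.1 -2.1 98.3]
```

View pics/q1.png

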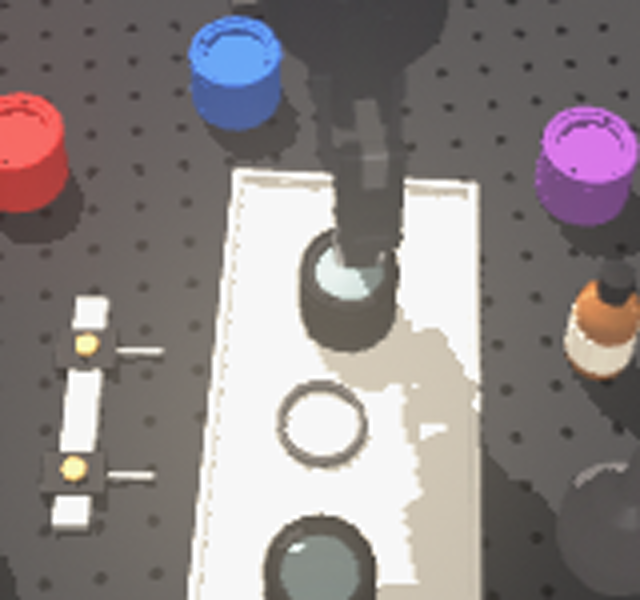

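View pics/q2.png

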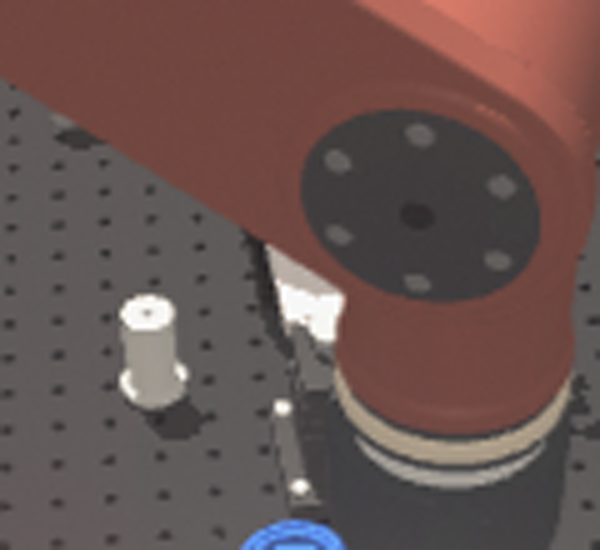

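View pics/q3.png

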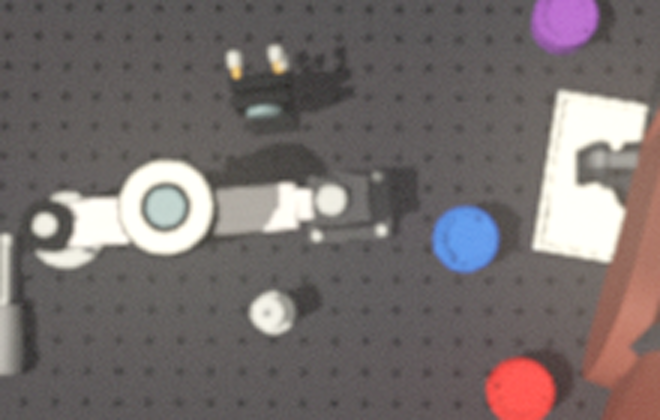

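The pictures show cell 1 under the open jaws, the other cell and ring untouched, and the pin head on the fork. I go down in two stages.

drive_tool(
  steps=[
    {"linear": [0, 0, 10], "angular": [0, 0, 0], "fingers": 0},
    {"linear": [0, 0, 25], "angular": [0, 0, 0], "fingers": 0},
    {"linear": [0, 0, 35], "angular": [0, 0, 0], "fingers": 0},
    {"linear": [0, 0, 40], "angular": [0, 0, 0], "fingers": 0},
    {"linear": [0, 0, 40], "angular": [0, 0, 0], "fingers": 0},
  ],
)

```text
clock: 7.3
tcp_pos: [0.5488, -0.1251, 0.0907]
ee_rot: [-0.707, 0.707, 0.001, -0.001]
ft_force: [-0.7, 0.6, -0.2]
finger_gap: 0.085
```

```bash
python3 go.py .552 -.127 .034;  python3 - <<'E'
from workcell import r
from h import *
S=r.grab_frame("side")
crop(S,255,230,80,90,6,"q4.png")
for p in [(.552,-.127,.044),(.552,-.127,.004),(.552,-.152,.044),(.552,-.102,.044),(.527,-.127,.044),(.577,-.127,.044)]:print(p,((proj(S,p)[0]-[255,230])*6).round(0))
s=r.read_state();p=np.array(s["tcp_pos"])
for y in(-.05,.05):print(((proj(S,p+[0,y,-.01])[0]-[255,230])*6).round(0))
E
python3 go.py .552 -.127 .034
```

```text
t 7.3 p [ 0.5488 -0.1251  0.0907] F [-0.67  0.56 -0.2 ] gap 0.085 |dq| 0.018
R [[-0.0003, -1.0, -0.0029], [-1.0, 0.0003, 0.0011], [-0.0011, 0.0029, -1.0]] yaw turn -0.0003 q [-0.35  0.28  1.87  0.    0.99  1.22]
delta tool mm [ 2.  -3.3 56.6]
(0.552, -0.127, 0.044) [221. 339.]
(0.552, -0.127, 0.004) [217. 403.]
(0.552, -0.152, 0.044) [230. 406.]
(0.552, -0.102, 0.044) [212. 274.]
(0.527, -0.127, 0.044) [144. 345.]
(0.577, -0.127, 0.044) [297. 332.]
[236. 409.]
[198. 142.]
t 7.35 p [ 0.5494 -0.1253  0.0915] F [-1.47 -0.31 -0.64] gap 0.0854 |dq| 0.017
R [[-0.0003, -1.0, -0.0015], [-1.0, 0.0003, 0.0006], [-0.0006, 0.0015, -1.0]] yaw turn -0.0003 q [-0.35  0.28  1.87  0.    0.99  1.22]
delta tool mm [ 1.7 -2.6 57.5]
```

View pics/q4.png

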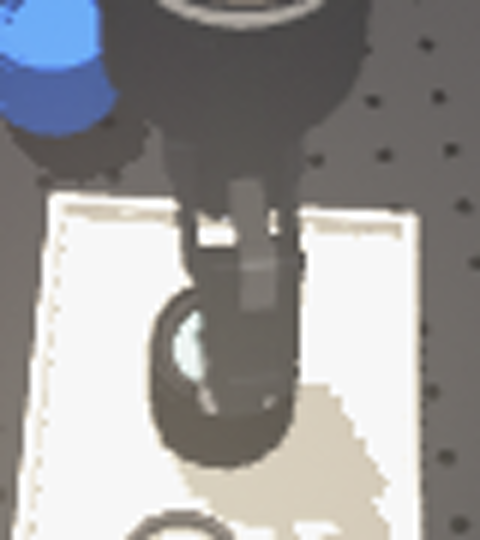

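drive_tool(
  steps=[
    {"linear": [2, -2, 12], "angular": [0, 0, 0], "fingers": 0},
    {"linear": [2, -2, 28], "angular": [0, 0, 0], "fingers": 0},
    {"linear": [2, -2, 42], "angular": [0, 0, 0], "fingers": 0},
    {"linear": [2, -2, 52], "angular": [0, 0, 0], "fingers": 0},
    {"linear": [2, -2, 57], "angular": [0, 0, 0], "fingers": 0},
  ],
)

```text
clock: 7.85
tcp_pos: [0.5505, -0.1269, 0.0331]
ee_rot: [-0.707, 0.707, 0.002, -0.001]
ft_force: [-0.5, 0.3, -0.0]
finger_gap: 0.0853
```

drive_tool(
  steps=[
    {"linear": [0, 0, 0], "angular": [0, 0, 0], "fingers": 0},
    {"linear": [0, 0, 0], "angular": [0, 0, 0], "fingers": 0},
    {"linear": [0, 0, 0], "angular": [0, 0, 0], "fingers": 40},
    {"linear": [0, 0, 0], "angular": [0, 0, 0], "fingers": 60},
    {"linear": [0, 0, 0], "angular": [0, 0, 0], "fingers": 75},
  ],
)

```text
clock: 8.35
tcp_pos: [0.5524, -0.1276, 0.0359]
ee_rot: [-0.707, 0.707, -0.001, 0.0]
ft_force: [0.2, 0.6, 0.0]
finger_gap: 0.0602
```

```bash
python3 go.py .552 -.127 .034;  python3 - <<'E'
from workcell import r
from h import *
S=r.grab_frame("side")
crop(S,255,230,80,90,6,"q5.png")
E
```

```text
t 8.35 p [ 0.5524 -0.1276  0.0359] F [0.19 0.62 0.01] gap 0.0602 |dq| 0.003
R [[-0.0002, -1.0, 0.0011], [-1.0, 0.0002, -0.0004], [0.0004, -0.0011, -1.0]] yaw turn -0.0002 q [-0.35  0.38  1.87  0.    0.89  1.22]
delta tool mm [-0.6  0.4  1.9]
```

View pics/q5.png

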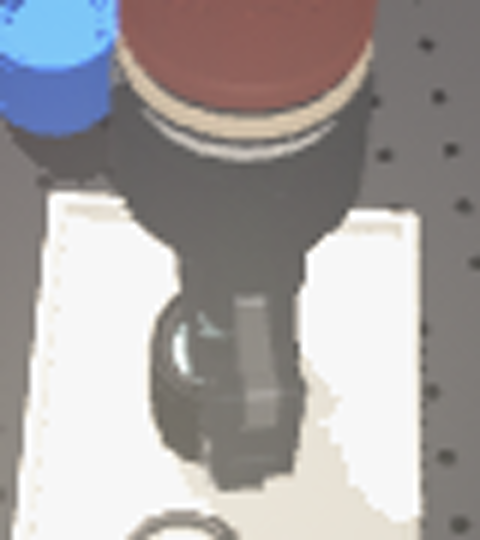

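```bash
python3 - <<'E'
import cv2,numpy as np
a=cv2.imread("pics/q5.png");a=a[240:540,100:360];a=np.clip((a.astype(float)-40)*3,0,255).astype(np.uint8);cv2.imwrite("pics/q5e.png",cv2.resize(a,None,fx=2,fy=2))
E
```

```text
(no output)
```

View pics/q5e.png

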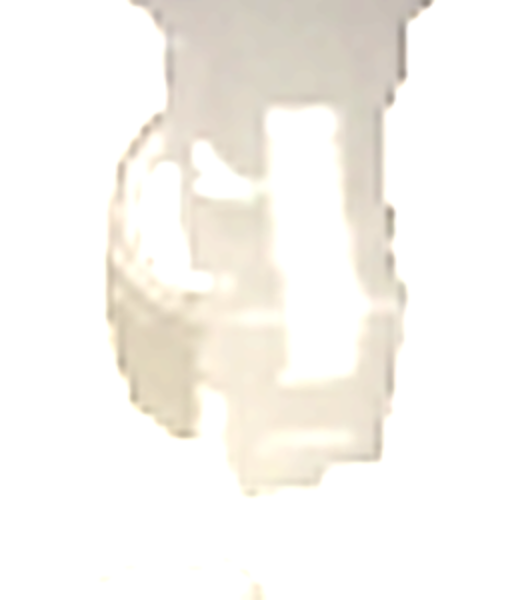

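```bash
python3 - <<'E'
from h import *
S=pickle.load(open("f0.pkl","rb"))["side"]
for n,tcp,o,k in(("q4",(.549,-.125,.0915),(255,230),6),("q5",(.5524,-.1276,.036),(255,230),6),("q1",(.549,-.1245,.131),(205,220),4),("p1",(.530,.1195,.147),(205,80),5)):
    w=.057 if n in("q4","q1") else .045 if n=="q5" else .015
    for dz in(.06,.03,0,-.022):
        print(n,dz,[((proj(S,np.array(tcp)+[x,-w,dz])[0]-o)*k).round(0).tolist() for x in(-.011,0,.011)])
E
```

```text
q4 0.06 [[207.0, 302.0], [246.0, 299.0], [285.0, 296.0]]
q4 0.03 [[204.0, 360.0], [242.0, 357.0], [280.0, 354.0]]
q4 0 [[201.0, 414.0], [238.0, 411.0], [275.0, 408.0]]
q4 -0.022 [[199.0, 452.0], [236.0, 449.0], [272.0, 446.0]]
q5 0.06 [[209.0, 378.0], [246.0, 375.0], [283.0, 372.0]]
q5 0.03 [[207.0, 430.0], [242.0, 427.0], [278.0, 424.0]]
q5 0 [[204.0, 479.0], [239.0, 476.0], [273.0, 473.0]]
q5 -0.022 [[202.0, 513.0], [236.0, 510.0], [270.0, 508.0]]
q1 0.06 [[341.0, 186.0], [368.0, 184.0], [395.0, 182.0]]
q1 0.03 [[339.0, 228.0], [365.0, 226.0], [391.0, 224.0]]
q1 0 [[337.0, 267.0], [362.0, 265.0], [388.0, 263.0]]
q1 -0.022 [[335.0, 294.0], [360.0, 292.0], [385.0, 290.0]]
p1 0.06 [[298.0, 334.0], [324.0, 333.0], [351.0, 331.0]]
p1 0.03 [[299.0, 391.0], [325.0, 389.0], [351.0, 388.0]]
p1 0 [[300.0, 445.0], [325.0, 443.0], [351.0, 441.0]]
p1 -0.022 [[301.0, 482.0], [326.0, 481.0], [351.0, 479.0]]
```

The left finger edge (203 px) matches the projection and the tips are clear, so I close the jaws.

drive_tool(
  steps=[
    {"linear": [0, 0, 0], "angular": [0, 0, 0], "fingers": 90},
    {"linear": [0, 0, 0], "angular": [0, 0, 0], "fingers": 105},
    {"linear": [0, 0, 0], "angular": [0, 0, 0], "fingers": 130},
    {"linear": [0, 0, 0], "angular": [0, 0, 0], "fingers": 255},
    {"linear": [0, 0, 0], "angular": [0, 0, 0], "fingers": 255},
  ],
)

```text
clock: 8.9
tcp_pos: [0.5525, -0.1274, 0.0359]
ee_rot: [-0.707, 0.707, -0.0, 0.0]
ft_force: [-0.3, 2.3, 4.3]
finger_gap: 0.0477
```

```bash
python3 go.py .552 -.127 .034; python3 - <<'E'
from workcell import r
from h import *
S=r.grab_frame("side")
crop(S,255,230,80,90,6,"q6.png")
E
```

```text
t 8.9 p [ 0.5525 -0.1274  0.0359] F [-0.32  2.34  4.29] gap 0.0477 |dq| 0.001
R [[-0.0003, -1.0, 0.0009], [-1.0, 0.0003, 0.0002], [-0.0002, -0.0009, -1.0]] yaw turn -0.0003 q [-0.35  0.38  1.87  0.    0.89  1.22]
delta tool mm [-0.4  0.5  1.9]
```

View pics/q6.png

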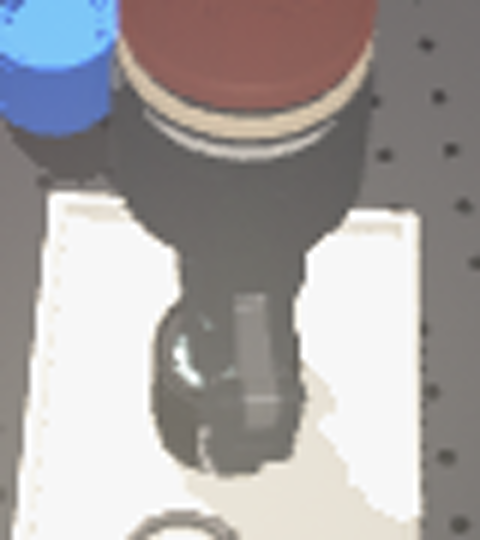

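Gripped at a gap of 47.7 mm. I lift.

drive_tool(
  steps=[
    {"linear": [0, 0, -2], "angular": [0, 0, 0], "fingers": 255},
    {"linear": [0, 0, -8], "angular": [0, 0, 0], "fingers": 255},
    {"linear": [0, 0, -18], "angular": [0, 0, 0], "fingers": 255},
    {"linear": [0, 0, -26], "angular": [0, 0, 0], "fingers": 255},
    {"linear": [0, 0, -30], "angular": [0, 0, 0], "fingers": 255},
  ],
)

```text
clock: 9.45
tcp_pos: [0.5527, -0.1278, 0.0667]
ee_rot: [-0.707, 0.707, -0.001, 0.0]
ft_force: [0.3, 0.5, -3.6]
finger_gap: 0.0476
```

drive_tool(
  steps=[
    {"linear": [0, 0, 0], "angular": [0, 0, 0], "fingers": 255},
    {"linear": [0, 0, 0], "angular": [0, 0, 0], "fingers": 255},
    {"linear": [0, 0, 0], "angular": [0, 0, 0], "fingers": 255},
    {"linear": [0, 0, 0], "angular": [0, 0, 0], "fingers": 255},
    {"linear": [0, 0, 0], "angular": [0, 0, 0], "fingers": 255},
  ],
)

```text
clock: 9.95
tcp_pos: [0.5517, -0.1274, 0.0649]
ee_rot: [-0.707, 0.707, 0.0, -0.0]
ft_force: [-0.7, -0.2, -3.7]
finger_gap: 0.0478
```

```bash
python3 - <<'E'
from workcell import r
from h import *
F=[];Z=[]
for i in range(8):
    S=r.grab_frame("side");s=r.read_state();F.append(s["ft_force"]);Z.append(s["tau"])
print(np.mean(F,0),np.std(F,0),np.mean(Z,0))
crop(S,235,200,120,110,6,"q7.png")
E
python3 go.py .552 -.127 .036
```

```text
[-0.03975024  0.07908251 -2.99874586] [0.50234449 0.32478946 0.43443824] [ 3.84049812e-04 -3.96414511e+01 -2.53415658e+01  4.16536057e-05
  3.34819463e-03  2.95430946e-06]
t 10.35 p [ 0.552  -0.1275  0.0653] F [-0.2   0.17 -2.55] gap 0.0477 |dq| 0.001
R [[-0.0003, -1.0, 0.0], [-1.0, 0.0003, -0.0], [0.0, -0.0, -1.0]] yaw turn -0.0003 q [-0.35  0.33  1.87  0.    0.94  1.22]
delta tool mm [-0.5 -0.  29.3]
```

View pics/q7.png

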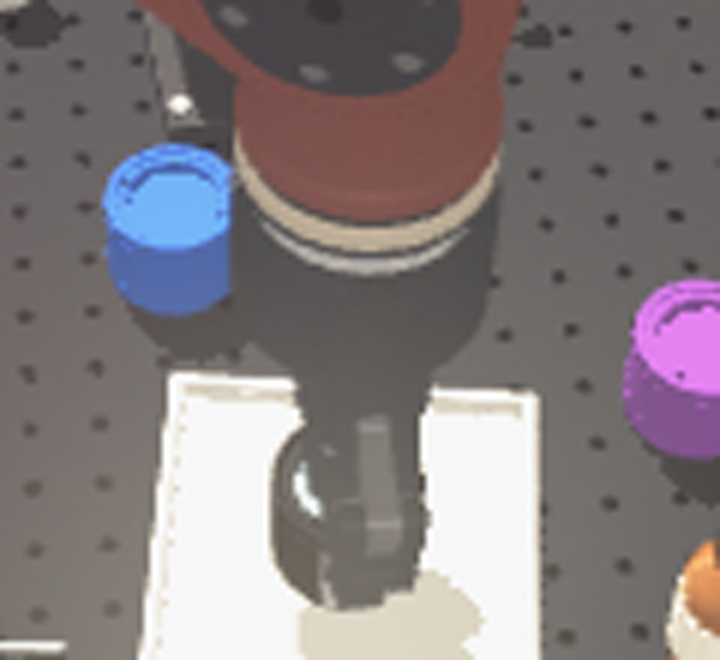

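It weighs about 3.0 N, so roughly 0.305 kg, probably the heavy one. I set it back gently where it was and feel the other.

drive_tool(
  steps=[
    {"linear": [0, 0, 5], "angular": [0, 0, 0], "fingers": 255},
    {"linear": [0, 0, 12], "angular": [0, 0, 0], "fingers": 255},
    {"linear": [0, 0, 19], "angular": [0, 0, 0], "fingers": 255},
    {"linear": [0, 0, 24], "angular": [0, 0, 0], "fingers": 255},
    {"linear": [0, 0, 26], "angular": [0, 0, 0], "fingers": 255},
  ],
)

```text
clock: 10.85
tcp_pos: [0.5511, -0.1271, 0.038]
ee_rot: [-0.707, 0.707, 0.001, -0.0]
ft_force: [0.6, 0.8, -2.9]
finger_gap: 0.0481
```

drive_tool(
  steps=[
    {"linear": [0, 0, 1], "angular": [0, 0, 0], "fingers": 255},
    {"linear": [0, 0, 2], "angular": [0, 0, 0], "fingers": 255},
    {"linear": [0, 0, 3], "angular": [0, 0, 0], "fingers": 255},
    {"linear": [0, 0, 3], "angular": [0, 0, 0], "fingers": 255},
    {"linear": [0, 0, 3], "angular": [0, 0, 0], "fingers": 255},
  ],
)

```text
clock: 11.35
tcp_pos: [0.5521, -0.1275, 0.0365]
ee_rot: [-0.707, 0.707, -0.0, 0.0]
ft_force: [-1.4, -0.3, -3.0]
finger_gap: 0.0477
```

```bash
python3 go.py .552 -.127 .036
```

```text
t 11.35 p [ 0.5521 -0.1275  0.0365] F [-1.4  -0.34 -3.02] gap 0.0477 |dq| 0.002
R [[-0.0002, -1.0, 0.0003], [-1.0, 0.0002, -0.0001], [0.0001, -0.0003, -1.0]] yaw turn -0.0002 q [-0.35  0.38  1.87  0.    0.89  1.22]
delta tool mm [-0.5  0.1  0.5]
```

drive_tool(
  steps=[
    {"linear": [0, 0, 0.4], "angular": [0, 0, 0], "fingers": 255},
    {"linear": [0, 0, 0.8], "angular": [0, 0, 0], "fingers": 255},
    {"linear": [0, 0, 0.8], "angular": [0, 0, 0], "fingers": 255},
    {"linear": [0, 0, 0.8], "angular": [0, 0, 0], "fingers": 255},
    {"linear": [0, 0, 0.8], "angular": [0, 0, 0], "fingers": 255},
  ],
)

```text
clock: 11.85
tcp_pos: [0.5521, -0.1275, 0.0359]
ee_rot: [-0.707, 0.707, -0.0, 0.0]
ft_force: [-1.6, -0.9, 0.6]
finger_gap: 0.0479
```

Force is back to about 0, so the cell is standing on the floor at the same TCP height as when gripped. I open the jaws gradually.

drive_tool(
  steps=[
    {"linear": [0, 0, 0], "angular": [0, 0, 0], "fingers": 100},
    {"linear": [0, 0, 0], "angular": [0, 0, 0], "fingers": 85},
    {"linear": [0, 0, 0], "angular": [0, 0, 0], "fingers": 60},
    {"linear": [0, 0, 0], "angular": [0, 0, 0], "fingers": 30},
    {"linear": [0, 0, 0], "angular": [0, 0, 0], "fingers": 0},
  ],
)

```text
clock: 12.35
tcp_pos: [0.5521, -0.1275, 0.0356]
ee_rot: [-0.707, 0.707, -0.0, 0.0]
ft_force: [-0.4, -0.3, -0.8]
finger_gap: 0.0853
```

drive_tool(
  steps=[
    {"linear": [0, 0, -5], "angular": [0, 0, 0], "fingers": 0},
    {"linear": [0, 0, -20], "angular": [0, 0, 0], "fingers": 0},
    {"linear": [0, 0, -40], "angular": [0, 0, 0], "fingers": 0},
    {"linear": [0, 0, -55], "angular": [0, 0, 0], "fingers": 0},
    {"linear": [0, 0, -60], "angular": [0, 0, 0], "fingers": 0},
  ],
)

```text
clock: 12.85
tcp_pos: [0.5539, -0.1281, 0.0988]
ee_rot: [-0.707, 0.707, -0.002, 0.001]
ft_force: [0.3, 0.3, 0.3]
finger_gap: 0.0855
```

drive_tool(
  steps=[
    {"linear": [20, 4, 0], "angular": [0, 0, 0], "fingers": 0},
    {"linear": [55, 12, 0], "angular": [0, 0, 0], "fingers": 0},
    {"linear": [95, 20, 0], "angular": [0, 0, 0], "fingers": 0},
    {"linear": [130, 28, 0], "angular": [0, 0, 0], "fingers": 0},
    {"linear": [147, 31, 0], "angular": [0, 0, 0], "fingers": 0},
  ],
)

```text
clock: 13.35
tcp_pos: [0.5203, -0.2771, 0.0959]
ee_rot: [-0.706, 0.708, -0.0, -0.0]
ft_force: [0.3, -0.6, 0.1]
finger_gap: 0.0857
```

drive_tool(
  steps=[
    {"linear": [0, 0, 0], "angular": [0, 0, 0], "fingers": 0},
    {"linear": [0, 0, 0], "angular": [0, 0, 0], "fingers": 0},
    {"linear": [0, 0, 0], "angular": [0, 0, 0], "fingers": 0},
    {"linear": [0, 0, 0], "angular": [0, 0, 0], "fingers": 0},
    {"linear": [0, 0, 0], "angular": [0, 0, 0], "fingers": 0},
  ],
)

```text
clock: 13.85
tcp_pos: [0.5212, -0.2732, 0.0954]
ee_rot: [0.708, -0.707, -0.0, -0.0]
ft_force: [-0.5, -0.3, 0.0]
finger_gap: 0.0857
```

```bash
python3 go.py .521 -.2743 .036;python3 - <<'E'
from workcell import r
from h import *
S=r.grab_frame("side")
crop(S,225,250,130,170,4,"q8.png")
for p in [(.521,-.274,.044),(.552,-.1275,.044)]:print(p,((proj(S,p)[0]-[225,250])*4).round(0))
E
python3 go.py .521 -.2743 .036
```

```text
t 13.85 p [ 0.5212 -0.2732  0.0954] F [-0.48 -0.28  0.03] gap 0.0857 |dq| 0.007
R [[0.0014, -1.0, -0.0002], [-1.0, -0.0014, 0.0004], [-0.0004, 0.0002, -1.0]] yaw turn 0.0014 q [-0.6   0.32  1.81  0.    1.01  0.97]
delta tool mm [ 1.1  0.2 59.4]
(0.521, -0.274, 0.044) [237. 447.]
(0.552, -0.1275, 0.044) [267. 147.]
t 13.9 p [ 0.5211 -0.2735  0.0954] F [ 0.24  0.55 -0.42] gap 0.0851 |dq| 0.004
R [[0.0012, -1.0, -0.0002], [-1.0, -0.0012, 0.0002], [-0.0002, 0.0002, -1.0]] yaw turn 0.0012 q [-0.6   0.32  1.81  0.    1.01  0.97]
delta tool mm [ 0.8  0.1 59.4]
```

View pics/q8.png

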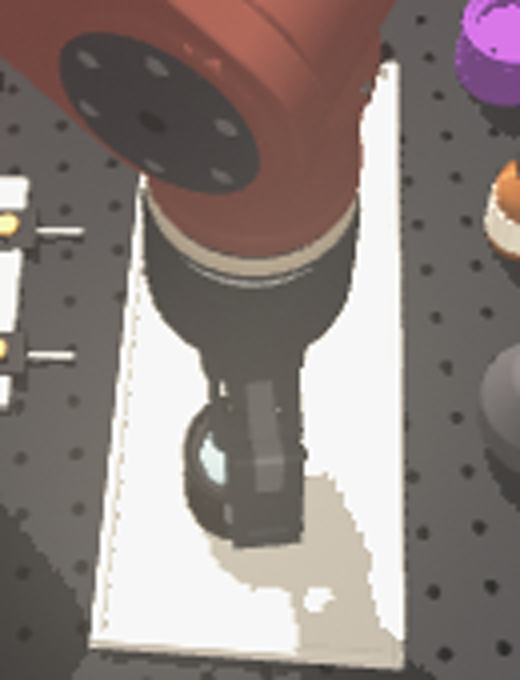

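Cell 2 sits between the jaws: its left rim edge is at 184 px and the finger spans 232 to 302 px. I go down.

drive_tool(
  steps=[
    {"linear": [1, 0, 12], "angular": [0, 0, 0], "fingers": 0},
    {"linear": [1, 0, 30], "angular": [0, 0, 0], "fingers": 0},
    {"linear": [1, 0, 45], "angular": [0, 0, 0], "fingers": 0},
    {"linear": [1, 0, 55], "angular": [0, 0, 0], "fingers": 0},
    {"linear": [1, 0, 59], "angular": [0, 0, 0], "fingers": 0},
  ],
)

```text
clock: 14.4
tcp_pos: [0.5197, -0.2746, 0.0344]
ee_rot: [-0.707, 0.707, 0.002, -0.0]
ft_force: [0.1, -0.1, 0.2]
finger_gap: 0.0856
```

drive_tool(
  steps=[
    {"linear": [0, 0, 0], "angular": [0, 0, 0], "fingers": 0},
    {"linear": [0, 0, 0], "angular": [0, 0, 0], "fingers": 0},
    {"linear": [0, 0, 0], "angular": [0, 0, 0], "fingers": 40},
    {"linear": [0, 0, 0], "angular": [0, 0, 0], "fingers": 60},
    {"linear": [0, 0, 0], "angular": [0, 0, 0], "fingers": 75},
  ],
)

```text
clock: 14.9
tcp_pos: [0.5213, -0.2757, 0.0371]
ee_rot: [-0.707, 0.707, -0.001, 0.0]
ft_force: [0.2, 0.2, 0.1]
finger_gap: 0.0602
```

drive_tool(
  steps=[
    {"linear": [0, 0, 0], "angular": [0, 0, 0], "fingers": 90},
    {"linear": [0, 0, 0], "angular": [0, 0, 0], "fingers": 105},
    {"linear": [0, 0, 0], "angular": [0, 0, 0], "fingers": 130},
    {"linear": [0, 0, 0], "angular": [0, 0, 0], "fingers": 255},
    {"linear": [0, 0, 0], "angular": [0, 0, 0], "fingers": 255},
  ],
)

```text
clock: 15.4
tcp_pos: [0.5213, -0.2754, 0.0373]
ee_rot: [-0.707, 0.707, -0.0, 0.0]
ft_force: [-1.6, 0.5, 5.5]
finger_gap: 0.049
```

drive_tool(
  steps=[
    {"linear": [0, 0, -2], "angular": [0, 0, 0], "fingers": 255},
    {"linear": [0, 0, -8], "angular": [0, 0, 0], "fingers": 255},
    {"linear": [0, 0, -18], "angular": [0, 0, 0], "fingers": 255},
    {"linear": [0, 0, -26], "angular": [0, 0, 0], "fingers": 255},
    {"linear": [0, 0, -30], "angular": [0, 0, 0], "fingers": 255},
  ],
)

```text
clock: 15.9
tcp_pos: [0.5217, -0.276, 0.0681]
ee_rot: [-0.707, 0.707, -0.001, 0.0]
ft_force: [0.2, -0.0, -1.7]
finger_gap: 0.0488
```

```bash
python3 - <<'E'
from workcell import r
from h import *
F=[]
for i in range(10):
    S=r.grab_frame("side");s=r.read_state();F.append(s["ft_force"])
print(np.mean(F,0),np.std(F,0))
crop(S,225,250,130,170,4,"q9.png")
E
python3 go.py .552 -.127 .036
```

```text
[ 0.16346326  0.00664574 -1.23924856] [0.61895928 0.52572246 0.54882908]
t 16.4 p [ 0.5207 -0.2753  0.0661] F [-0.39  0.36 -1.52] gap 0.0489 |dq| 0.002
R [[-0.0002, -1.0, -0.0006], [-1.0, 0.0002, 0.0004], [-0.0004, 0.0006, -1.0]] yaw turn -0.0002 q [-0.61  0.37  1.81 -0.    0.96  0.97]
delta tool mm [-148.3  -31.3   30.1]
```

View pics/q9.png

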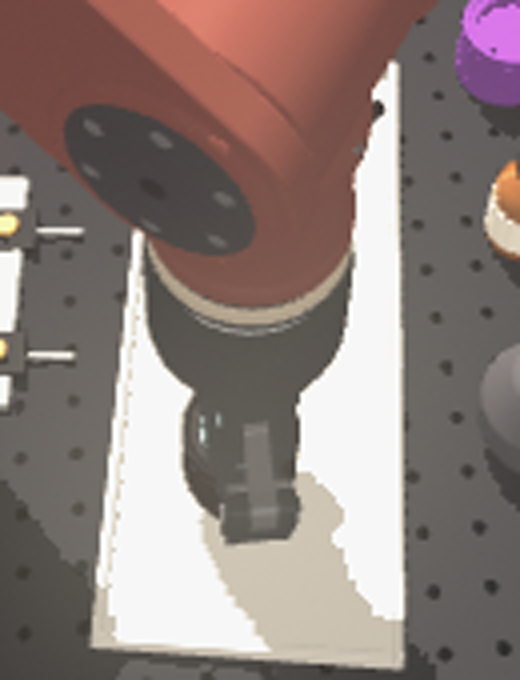

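It weighs about 1.24 N, so roughly 0.126 kg. This is the lighter one. I set it down at the same TCP height, 0.0373.

drive_tool(
  steps=[
    {"linear": [0, 0, 5], "angular": [0, 0, 0], "fingers": 255},
    {"linear": [0, 0, 12], "angular": [0, 0, 0], "fingers": 255},
    {"linear": [0, 0, 19], "angular": [0, 0, 0], "fingers": 255},
    {"linear": [0, 0, 23], "angular": [0, 0, 0], "fingers": 255},
    {"linear": [0, 0, 25], "angular": [0, 0, 0], "fingers": 255},
  ],
)

```text
clock: 16.9
tcp_pos: [0.5203, -0.275, 0.0404]
ee_rot: [-0.707, 0.707, 0.001, -0.0]
ft_force: [0.6, 1.0, -2.3]
finger_gap: 0.0489
```

drive_tool(
  steps=[
    {"linear": [0, 0, 1], "angular": [0, 0, 0], "fingers": 255},
    {"linear": [0, 0, 2], "angular": [0, 0, 0], "fingers": 255},
    {"linear": [0, 0, 3], "angular": [0, 0, 0], "fingers": 255},
    {"linear": [0, 0, 3], "angular": [0, 0, 0], "fingers": 255},
    {"linear": [0, 0, 3], "angular": [0, 0, 0], "fingers": 255},
  ],
)

```text
clock: 17.4
tcp_pos: [0.521, -0.2755, 0.0387]
ee_rot: [-0.707, 0.707, -0.0, 0.0]
ft_force: [-0.8, 0.6, -1.6]
finger_gap: 0.0492
```

drive_tool(
  steps=[
    {"linear": [0, 0, 0.3], "angular": [0, 0, 0], "fingers": 255},
    {"linear": [0, 0, 0.6], "angular": [0, 0, 0], "fingers": 255},
    {"linear": [0, 0, 0.9], "angular": [0, 0, 0], "fingers": 255},
    {"linear": [0, 0, 0.9], "angular": [0, 0, 0], "fingers": 255},
    {"linear": [0, 0, 0.9], "angular": [0, 0, 0], "fingers": 255},
  ],
)

```text
clock: 17.9
tcp_pos: [0.5209, -0.2754, 0.0376]
ee_rot: [-0.707, 0.707, 0.0, -0.0]
ft_force: [0.2, 0.0, -1.3]
finger_gap: 0.0493
```

drive_tool(
  steps=[
    {"linear": [0, 0, 0.3], "angular": [0, 0, 0], "fingers": 255},
    {"linear": [0, 0, 0.6], "angular": [0, 0, 0], "fingers": 255},
    {"linear": [0, 0, 0.6], "angular": [0, 0, 0], "fingers": 255},
    {"linear": [0, 0, 0.6], "angular": [0, 0, 0], "fingers": 255},
    {"linear": [0, 0, 0.6], "angular": [0, 0, 0], "fingers": 255},
  ],
)

```text
clock: 18.4
tcp_pos: [0.521, -0.2755, 0.0374]
ee_rot: [-0.707, 0.707, -0.0, 0.0]
ft_force: [-1.1, 1.0, 2.9]
finger_gap: 0.0487
```

drive_tool(
  steps=[
    {"linear": [0, 0, 0], "angular": [0, 0, 0], "fingers": 100},
    {"linear": [0, 0, 0], "angular": [0, 0, 0], "fingers": 85},
    {"linear": [0, 0, 0], "angular": [0, 0, 0], "fingers": 60},
    {"linear": [0, 0, 0], "angular": [0, 0, 0], "fingers": 30},
    {"linear": [0, 0, 0], "angular": [0, 0, 0], "fingers": 0},
  ],
)

```text
clock: 18.9
tcp_pos: [0.5209, -0.2754, 0.0369]
ee_rot: [-0.707, 0.707, -0.0, 0.0]
ft_force: [0.6, 0.2, 0.7]
finger_gap: 0.0853
```

drive_tool(
  steps=[
    {"linear": [0, 0, -5], "angular": [0, 0, 0], "fingers": 0},
    {"linear": [0, 0, -20], "angular": [0, 0, 0], "fingers": 0},
    {"linear": [0, 0, -45], "angular": [0, 0, 0], "fingers": 0},
    {"linear": [0, 0, -75], "angular": [0, 0, 0], "fingers": 0},
    {"linear": [0, 0, -90], "angular": [0, 0, 0], "fingers": 0},
  ],
)

```text
clock: 19.4
tcp_pos: [0.5228, -0.2767, 0.1313]
ee_rot: [-0.707, 0.707, -0.003, 0.001]
ft_force: [0.3, 0.1, 1.0]
finger_gap: 0.0855
```

drive_tool(
  steps=[
    {"linear": [-30, 10, -10], "angular": [0, 0, 0], "fingers": 0},
    {"linear": [-75, 30, -20], "angular": [0, 0, 0], "fingers": 0},
    {"linear": [-120, 50, -20], "angular": [0, 0, 0], "fingers": 0},
    {"linear": [-165, 70, -20], "angular": [0, 0, 0], "fingers": 0},
    {"linear": [-200, 80, -20], "angular": [0, 0, 0], "fingers": 0},
  ],
)

```text
clock: 19.9
tcp_pos: [0.4389, -0.0732, 0.1471]
ee_rot: [-0.707, 0.707, 0.0, -0.0]
ft_force: [-0.7, -0.2, -0.4]
finger_gap: 0.0856
```

```bash
python3 - <<'E'
from workcell import r
from h import *
S=r.grab_frame("side");T=r.grab_frame("top")
pickle.dump(dict(top=T,side=S),open("f2.pkl","wb"))
crop(S,225,250,130,170,4,"r1.png");crop(T,130,130,320,150,2.5,"r2.png")
E
python3 go.py .552 -.127 .036
```

```text
t 20.0 p [ 0.4386 -0.0718  0.1466] F [-0.73 -0.89  0.05] gap 0.0853 |dq| 0.064
R [[0.0038, -1.0, -0.0018], [-1.0, -0.0038, 0.0019], [-0.0019, 0.0018, -1.0]] yaw turn 0.0038 q [-0.32 -0.05  2.11  0.    1.08  1.25]
delta tool mm [  55.9 -113.4  110.3]
```

View pics/r1.png

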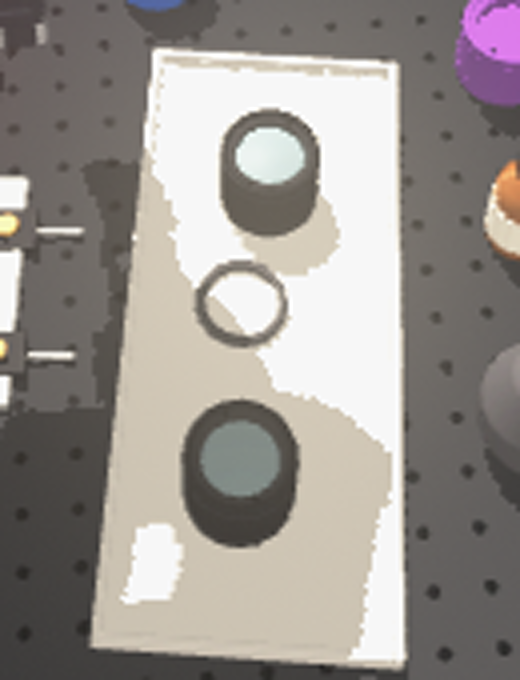

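View pics/r2.png

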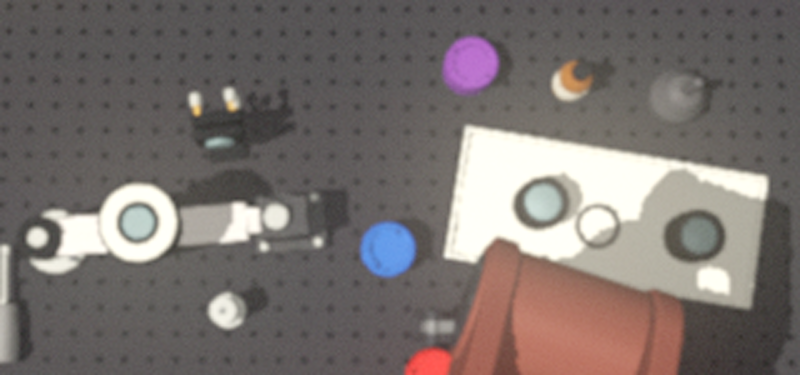

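Both cells stand upright, with the ring and everything else in place. I refine the centre of cell 1 and the camera.

```bash
cat > seg.py <<'E'
from h import *
def lens(f,uv,rad,win):
    # bluish lens blob: b-r positive vs white/black
    im=f["image"].astype(int);x,y=map(int,uv);w=win
    p=im[y-w:y+w+1,x-w:x+w+1];m=((p[...,0]-p[...,2]>12)&(p[...,1]>70)).astype(np.uint8)
    n,l,s,c=cv2.connectedComponentsWithStats(m);i=1+np.argmax(s[1:,4]);return c[i]+[x-w,y-w],s[i,4]
def tri(T,S,a,b):
    A=[];B=[]
    for f,uv in((T,a),(S,b)):
        o,dd=ray(f,uv);dd/=np.linalg.norm(dd);P=np.eye(3)-np.outer(dd,dd);A.append(P);B.append(P@o)
    x=np.linalg.lstsq(np.vstack(A),np.hstack(B),rcond=None)[0]
    return x.round(4),(proj(T,x)[0]-a).round(2),(proj(S,x)[0]-b).round(2)
E
python3 - <<'E'
from seg import *
for n in("f0","f2"):
    d=pickle.load(open(n+".pkl","rb"));T,S=d["top"],d["side"]
    for nm,a,b in(("c1",(347,210),(292,289)),("c2",(408,224),(285,364)),("camlens",(185,219),(263,136))):
        A,na=lens(T,a,0,11);B,nb=lens(S,b,0,12);print(n,nm,A.round(2),na,B.round(2),nb,*tri(T,S,A,B))
E
```

```text
Traceback (most recent call last):
  File "seg.py", line 6, in lens
    n,l,s,c=cv2.connectedComponentsWithStats(m);i=1+np.argmax(s[1:,4]);return c[i]+[x-w,y-w],s[i,4]
                                                    ~~~~~~~~~^^^^^^^^^
ValueError: attempt to get argmax of an empty sequence
```

```bash
sed -i 's/p\[...,0\]-p\[...,2\]>12)&(p\[...,1\]>70)/p[...,0]-p[...,2]>4)\&(p[...,1]>75)/' seg.py
cat > m.py <<'E'
from seg import *
d=pickle.load(open("f0.pkl","rb"))
print(d["top"]["image"][211,346],d["side"]["image"][288,292],d["top"]["image"][219,185],d["side"]["image"][136,263])
for n in("f0","f2"):
    d=pickle.load(open(n+".pkl","rb"));T,S=d["top"],d["side"]
    for nm,a,b in(("c1",(347,210),(292,289)),("c2",(408,224),(285,364)),("camlens",(185,219),(263,136))):
      try:
        A,na=lens(T,a,0,11);B,nb=lens(S,b,0,12);print(n,nm,A.round(2),na,B.round(2),nb,*tri(T,S,A,B))
      except Exception as e:print(n,nm,e)
E
python3 m.py
```

```text
[180 187 173] [174 182 166] [180 186 168] [167 173 155]
f0 c1 [345.38 210.49] 136 [291.7  287.21] 171 [ 0.552  -0.1247  0.0375] [ 0.   -0.14] [-0.17  0.02]
f0 c2 [407.9  223.76] 134 [284.42 362.72] 267 [ 0.5212 -0.2734  0.0378] [-0.   -0.14] [-0.2   0.02]
f0 camlens [184.78 218.55] 143 [262.41 135.41] 66 [0.5227 0.2377 0.1346] [ 0.   -0.17] [-0.15  0.02]
f2 c1 [346.63 210.6 ] 146 [292.71 288.33] 154 [ 0.5526 -0.1277  0.0378] [ 0.01 -0.54] [-0.66  0.08]
f2 c2 [410.33 227.33] 3 [284.38 369.45] 71 [ 0.5169 -0.2817  0.0295] [-0.   -1.64] [-2.26  0.26]
f2 camlens [184.66 218.51] 149 [262.48 135.38] 69 [0.5229 0.238  0.1344] [ 0.   -0.19] [-0.17  0.02]
```

drive_tool(
  steps=[
    {"linear": [15, -30, 0], "angular": [0, 0, 0], "fingers": 0},
    {"linear": [35, -70, 10], "angular": [0, 0, 0], "fingers": 0},
    {"linear": [50, -105, 30], "angular": [0, 0, 0], "fingers": 0},
    {"linear": [56, -114, 45], "angular": [0, 0, 0], "fingers": 0},
    {"linear": [56, -114, 50], "angular": [0, 0, 0], "fingers": 0},
  ],
)

```text
clock: 20.5
tcp_pos: [0.5559, -0.1329, 0.0958]
ee_rot: [-0.707, 0.708, 0.0, -0.0]
ft_force: [-0.3, 0.8, -0.5]
finger_gap: 0.0856
```

drive_tool(
  steps=[
    {"linear": [0, 0, 0], "angular": [0, 0, 0], "fingers": 0},
    {"linear": [0, 0, 0], "angular": [0, 0, 0], "fingers": 0},
    {"linear": [0, 0, 0], "angular": [0, 0, 0], "fingers": 0},
    {"linear": [0, 0, 0], "angular": [0, 0, 0], "fingers": 0},
    {"linear": [0, 0, 0], "angular": [0, 0, 0], "fingers": 0},
  ],
)

```text
clock: 21.0
tcp_pos: [0.5551, -0.1313, 0.0979]
ee_rot: [0.707, -0.707, 0.001, -0.0]
ft_force: [-0.3, -0.9, 0.9]
finger_gap: 0.0851
```

```bash
python3 go.py .5525 -.1275 .036
```

```text
t 21.0 p [ 0.5551 -0.1313  0.0979] F [-0.33 -0.89  0.9 ] gap 0.0851 |dq| 0.005
R [[0.0, -1.0, 0.0012], [-1.0, -0.0, -0.0005], [0.0005, -0.0012, -1.0]] yaw turn 0.0 q [-0.36  0.28  1.85 -0.    1.    1.22]
delta tool mm [-3.9  2.7 61.9]
```

drive_tool(
  steps=[
    {"linear": [-4, 2.5, 10], "angular": [0, 0, 0], "fingers": 0},
    {"linear": [-4, 2.5, 28], "angular": [0, 0, 0], "fingers": 0},
    {"linear": [-4, 2.5, 46], "angular": [0, 0, 0], "fingers": 0},
    {"linear": [-4, 2.5, 57], "angular": [0, 0, 0], "fingers": 0},
    {"linear": [-4, 2.5, 62], "angular": [0, 0, 0], "fingers": 0},
  ],
)

```text
clock: 21.5
tcp_pos: [0.551, -0.1268, 0.0331]
ee_rot: [-0.707, 0.707, 0.001, -0.001]
ft_force: [-0.1, 0.4, -0.3]
finger_gap: 0.0855
```

drive_tool(
  steps=[
    {"linear": [0, 0, 0], "angular": [0, 0, 0], "fingers": 0},
    {"linear": [0, 0, 0], "angular": [0, 0, 0], "fingers": 0},
    {"linear": [0, 0, 0], "angular": [0, 0, 0], "fingers": 40},
    {"linear": [0, 0, 0], "angular": [0, 0, 0], "fingers": 60},
    {"linear": [0, 0, 0], "angular": [0, 0, 0], "fingers": 75},
  ],
)

```text
clock: 22.0
tcp_pos: [0.5529, -0.1276, 0.0356]
ee_rot: [-0.707, 0.707, -0.001, 0.0]
ft_force: [-0.6, 0.0, 0.0]
finger_gap: 0.0599
```

```bash
python3 go.py .5525 -.1275 .036
```

```text
t 22.0 p [ 0.5529 -0.1276  0.0356] F [-0.57  0.01  0.01] gap 0.0599 |dq| 0.004
R [[-0.0002, -1.0, 0.0011], [-1.0, 0.0002, -0.0004], [0.0004, -0.0011, -1.0]] yaw turn -0.0002 q [-0.35  0.38  1.87  0.    0.89  1.22]
delta tool mm [-0.1  0.4 -0.4]
```

drive_tool(
  steps=[
    {"linear": [0, 0, 0], "angular": [0, 0, 0], "fingers": 90},
    {"linear": [0, 0, 0], "angular": [0, 0, 0], "fingers": 105},
    {"linear": [0, 0, 0], "angular": [0, 0, 0], "fingers": 130},
    {"linear": [0, 0, 0], "angular": [0, 0, 0], "fingers": 255},
    {"linear": [0, 0, 0], "angular": [0, 0, 0], "fingers": 255},
  ],
)

```text
clock: 22.5
tcp_pos: [0.5529, -0.1276, 0.0354]
ee_rot: [-0.707, 0.707, -0.0, 0.0]
ft_force: [0.4, -0.2, 3.0]
finger_gap: 0.0477
```

drive_tool(
  steps=[
    {"linear": [0, 0, -3], "angular": [0, 0, 0], "fingers": 255},
    {"linear": [0, 0, -12], "angular": [0, 0, 0], "fingers": 255},
    {"linear": [0, 0, -26], "angular": [0, 0, 0], "fingers": 255},
    {"linear": [0, 0, -44], "angular": [0, 0, 0], "fingers": 255},
    {"linear": [0, 0, -65], "angular": [0, 0, 0], "fingers": 255},
  ],
)

```text
clock: 23.0
tcp_pos: [0.5518, -0.1272, 0.1007]
ee_rot: [-0.707, 0.707, 0.001, -0.0]
ft_force: [0.1, -0.2, -2.4]
finger_gap: 0.0478
```

drive_tool(
  steps=[
    {"linear": [0, 0, -25], "angular": [0, 0, 0], "fingers": 255},
    {"linear": [0, 0, -50], "angular": [0, 0, 0], "fingers": 255},
    {"linear": [0, 0, -75], "angular": [0, 0, 0], "fingers": 255},
    {"linear": [0, 0, -97], "angular": [0, 0, 0], "fingers": 255},
    {"linear": [0, 0, -115], "angular": [0, 0, 0], "fingers": 255},
  ],
)

```text
clock: 23.5
tcp_pos: [0.5527, -0.1275, 0.2176]
ee_rot: [-0.707, 0.707, -0.001, 0.001]
ft_force: [1.0, -0.3, -3.2]
finger_gap: 0.0475
```

drive_tool(
  steps=[
    {"linear": [-5, 0, -10], "angular": [0, 0, 0], "fingers": 255},
    {"linear": [-15, 1, -17], "angular": [0, 0, 0], "fingers": 255},
    {"linear": [-30, 2, -20], "angular": [0, 0, 0], "fingers": 255},
    {"linear": [-50, 4, -20], "angular": [0, 0, 0], "fingers": 255},
    {"linear": [-75, 6, -20], "angular": [0, 0, 0], "fingers": 255},
  ],
)

```text
clock: 24.0
tcp_pos: [0.5454, -0.0508, 0.2339]
ee_rot: [-0.707, 0.707, 0.001, -0.001]
ft_force: [0.7, -0.3, -3.4]
finger_gap: 0.0478
```

```bash
python3 go.py .523 .2375 .2066
```

```text
t 24.0 p [ 0.5454 -0.0508  0.2339] F [ 0.72 -0.27 -3.43] gap 0.0478 |dq| 0.448
R [[-0.0007, -1.0, -0.0022], [-1.0, 0.0007, 0.0008], [-0.0008, 0.0022, -1.0]] yaw turn -0.0007 q [-0.22  0.07  1.81  0.    1.26  1.35]
delta tool mm [-288.3   22.6   27.6]
```

drive_tool(
  steps=[
    {"linear": [-27, 2, 0], "angular": [0, 0, 0], "fingers": 255},
    {"linear": [-54, 4, 0], "angular": [0, 0, 0], "fingers": 255},
    {"linear": [-81, 6, 0], "angular": [0, 0, 0], "fingers": 255},
    {"linear": [-108, 8, 0], "angular": [0, 0, 0], "fingers": 255},
    {"linear": [-135, 10, 0], "angular": [0, 0, 0], "fingers": 255},
  ],
)

```text
clock: 24.5
tcp_pos: [0.5348, 0.0849, 0.2335]
ee_rot: [0.707, -0.707, -0.001, 0.001]
ft_force: [0.3, 0.6, -2.6]
finger_gap: 0.0477
```

drive_tool(
  steps=[
    {"linear": [-27, 2, 0], "angular": [0, 0, 0], "fingers": 255},
    {"linear": [-54, 4, 0], "angular": [0, 0, 0], "fingers": 255},
    {"linear": [-81, 6, 0], "angular": [0, 0, 0], "fingers": 255},
    {"linear": [-106, 8, 0], "angular": [0, 0, 0], "fingers": 255},
    {"linear": [-126, 10, 0], "angular": [0, 0, 0], "fingers": 255},
  ],
)

```text
clock: 25.0
tcp_pos: [0.5245, 0.211, 0.2335]
ee_rot: [0.708, -0.707, -0.001, 0.001]
ft_force: [0.5, 0.2, -3.0]
finger_gap: 0.0479
```

drive_tool(
  steps=[
    {"linear": [-12, 1, 0], "angular": [0, 0, 0], "fingers": 255},
    {"linear": [-20, 1, 0], "angular": [0, 0, 0], "fingers": 255},
    {"linear": [-25, 1, 0], "angular": [0, 0, 0], "fingers": 255},
    {"linear": [-26, 1, 0], "angular": [0, 0, 0], "fingers": 255},
    {"linear": [-26, 1, 0], "angular": [0, 0, 0], "fingers": 255},
  ],
)

```text
clock: 25.5
tcp_pos: [0.5256, 0.2341, 0.2349]
ee_rot: [-0.707, 0.707, -0.0, -0.0]
ft_force: [-0.1, 0.4, -2.6]
finger_gap: 0.0479
```

```bash
python3 - <<'E'
from workcell import r
from h import *
S=r.grab_frame("side");T=r.grab_frame("top")
pickle.dump(dict(top=T,side=S),open("f3.pkl","wb"))
crop(S,200,60,130,110,6,"s1.png")
E
python3 go.py .523 .2375 .2066
```

```text
t 25.6 p [0.5257 0.2339 0.235 ] F [ 0.89  0.15 -2.91] gap 0.0478 |dq| 0.002
R [[-0.0012, -1.0, -0.0], [-1.0, 0.0012, -0.0003], [0.0003, 0.0, -1.0]] yaw turn -0.0012 q [ 0.3   0.13  1.75 -0.    1.26  1.87]
delta tool mm [-3.6  2.7 28.4]
```

View pics/s1.png

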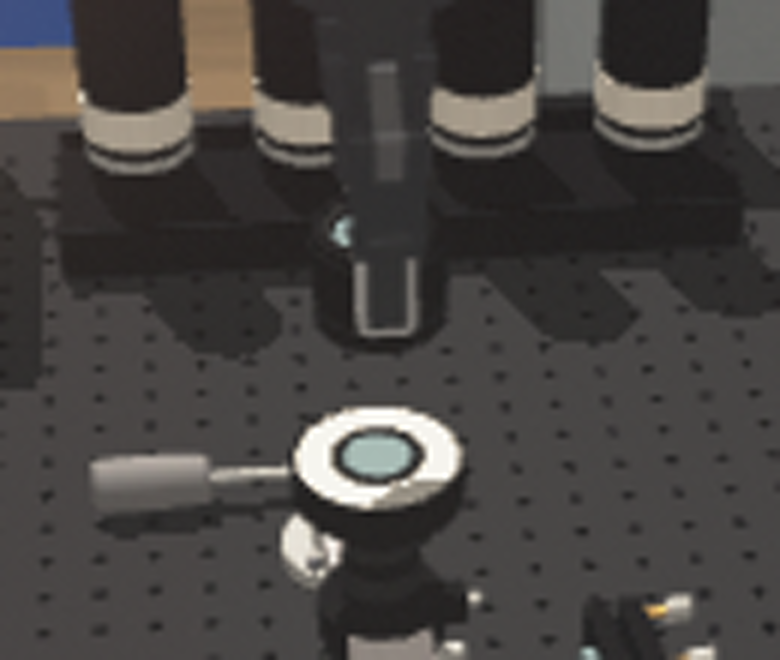

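The held cell spans 314 to 447 px and is upright above the ring light, whose centre is at (378,457). I overlay predicted outlines to check the cell-to-TCP offset.

```bash
cat > ov.py <<'E'
import sys
from h import *
f,cx,cy,zb,name=sys.argv[1],*map(float,sys.argv[2:5]),sys.argv[5]
S=pickle.load(open(f,"rb"))["side"];o=np.array([200,60]);k=6
im=S["image"][60:170,200:330];im=cv2.resize(im,None,fx=k,fy=k,interpolation=cv2.INTER_CUBIC);im=np.clip(im.astype(float)*1.8,0,255).astype(np.uint8)
t=np.linspace(0,2*np.pi,73)
def circ(x,y,z,r,c):
    p=proj(S,np.c_[x+r*np.cos(t),y+r*np.sin(t),0*t+z]);p=((p-o+.5)*k-.5).round().astype(int);cv2.polylines(im,[p],True,c,1)
circ(cx,cy,zb,.025,(0,255,0));circ(cx,cy,zb+.04,.025,(0,255,255))
circ(.523,.2375,.135,.035,(0,0,255))
cv2.imwrite("pics/"+name,im)
E
python3 ov.py f3.pkl .5257 .2339 .2034 s2.png
```

```text
(no output)
```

View pics/s2.png

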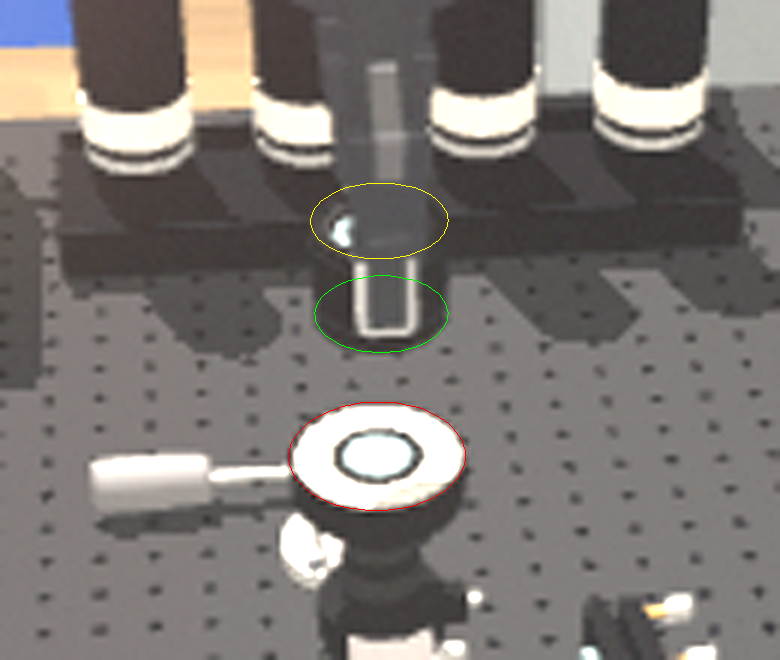

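The outlines match both cell and ring light. I go down the final 28 mm and centre.

drive_tool(
  steps=[
    {"linear": [-2, 1.5, 4], "angular": [0, 0, 0], "fingers": 255},
    {"linear": [-3.5, 2.5, 11], "angular": [0, 0, 0], "fingers": 255},
    {"linear": [-3.5, 2.7, 19], "angular": [0, 0, 0], "fingers": 255},
    {"linear": [-3.5, 2.7, 25], "angular": [0, 0, 0], "fingers": 255},
    {"linear": [-3.5, 2.7, 28], "angular": [0, 0, 0], "fingers": 255},
  ],
)

```text
clock: 26.1
tcp_pos: [0.522, 0.2378, 0.2054]
ee_rot: [-0.707, 0.707, 0.001, -0.001]
ft_force: [0.8, 0.7, -2.8]
finger_gap: 0.048
```

drive_tool(
  steps=[
    {"linear": [0, 0, 0], "angular": [0, 0, 0], "fingers": 255},
    {"linear": [0, 0, 0], "angular": [0, 0, 0], "fingers": 255},
    {"linear": [0, 0, 0], "angular": [0, 0, 0], "fingers": 255},
    {"linear": [0, 0, 0], "angular": [0, 0, 0], "fingers": 255},
    {"linear": [0, 0, 0], "angular": [0, 0, 0], "fingers": 255},
  ],
)

```text
clock: 26.6
tcp_pos: [0.5231, 0.2381, 0.2074]
ee_rot: [-0.707, 0.707, -0.0, 0.0]
ft_force: [0.6, -0.1, -3.3]
finger_gap: 0.048
```

drive_tool(
  steps=[
    {"linear": [0, 0, 0], "angular": [0, 0, 0], "fingers": 255},
    {"linear": [0, 0, 0], "angular": [0, 0, 0], "fingers": 255},
    {"linear": [0, 0, 0], "angular": [0, 0, 0], "fingers": 255},
    {"linear": [0, 0, 0], "angular": [0, 0, 0], "fingers": 255},
    {"linear": [0, 0, 0], "angular": [0, 0, 0], "fingers": 255},
  ],
)

```text
clock: 27.1
tcp_pos: [0.5228, 0.2381, 0.207]
ee_rot: [-0.707, 0.707, -0.0, -0.0]
ft_force: [0.3, 0.2, -3.7]
finger_gap: 0.0481
```

```bash
python3 - <<'E'
from workcell import r
from h import *
S=r.grab_frame("side");T=r.grab_frame("top")
pickle.dump(dict(top=T,side=S),open("f4.pkl","wb"))
crop(S,200,100,140,320,2.2,"t1.png");crop(S,230,140,70,70,8,"t2.png");cv2.imwrite("pics/t3.png",T["image"])
for z in(.083,.107):print(((proj(S,(.5334,.1225,z))[0]-[230,140]+.5)*8).round(0))
E
python3 go.py .523 .2375 .2066; python3 ov.py f4.pkl $(python3 -c "
from workcell import r
p=r.read_state()['tcp_pos'];print(p[0],p[1],p[2]-.0316)") s3.png
```

```text
[332. 358.]
[332. 296.]
t 27.2 p [0.5228 0.238  0.207 ] F [-0.26  0.06 -2.7 ] gap 0.0479 |dq| 0.001
R [[-0.0003, -1.0, -0.0001], [-1.0, 0.0003, 0.0], [-0.0, 0.0001, -1.0]] yaw turn -0.0003 q [0.31 0.15 1.78 0.   1.21 1.88]
delta tool mm [ 0.5 -0.2  0.4]
```

View pics/s3.png

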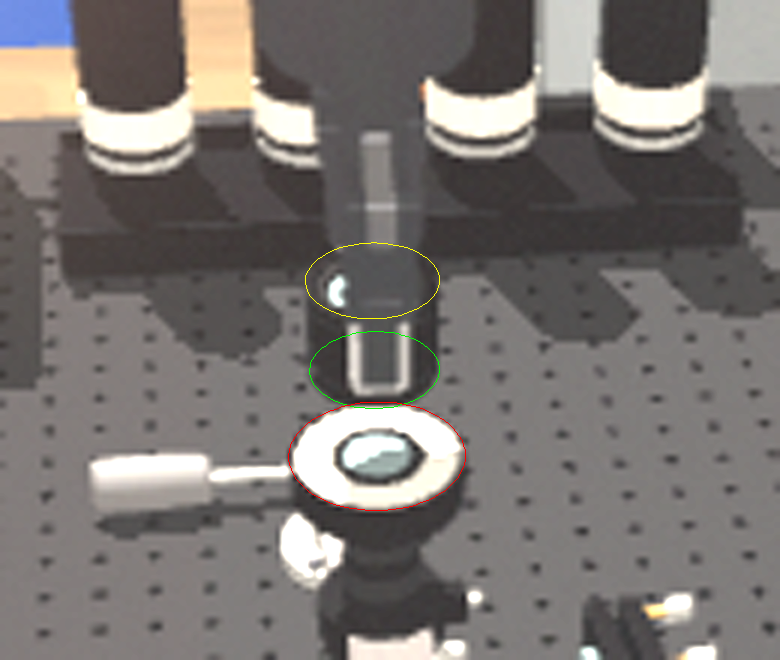

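View pics/t2.png

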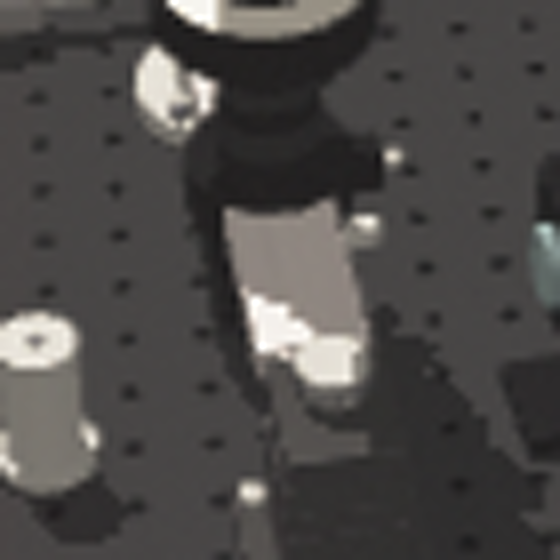

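View pics/t3.png

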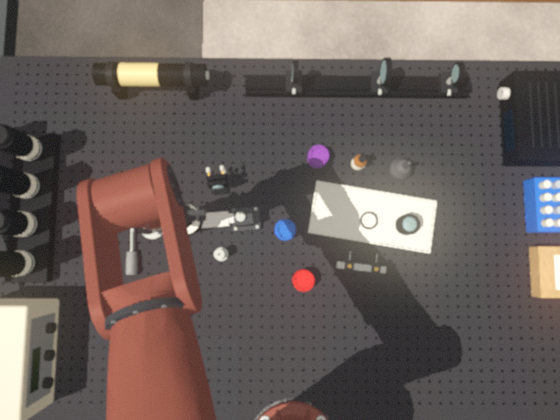

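View pics/t1.png

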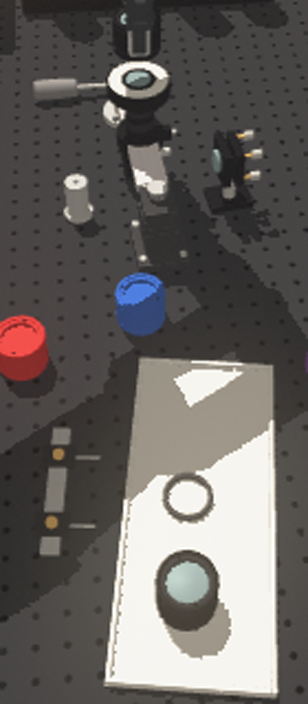

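The cell matches its predicted outline, centred over the ring light with its underside at about 0.175 m. The pin head is at the home projection (332,358), the light cell stands in the tray, and everything else is in place. I hand it in.

```bash
python3 -c "
from workcell import r
print(r.close_job())"
```

```text
the job is handed in; nothing more can be done
None
```

The job is handed in, at about 27 s of the 72 s allowed. The hand-in reports no verdict, so the results below are my own checks.

- **Pin:** I pushed it down at about 5 N until it went solid, reaching 17.6 N with its top at 83 mm. The last picture shows the head at the home position.
- **Weighing:** The cell nearer the camera read about 3.0 N (0.305 kg) and the farther one about 1.24 N (0.126 kg). Each was lifted about 30 mm and set back upright in the tray, and the farther, lighter cell was left standing there.
- **Final hold:** The heavier cell is held still and upright, with its underside about 40 mm over the ring light. It is within about 1 mm of the camera axis as I measured it, though the camera calibration is only good to about 2 mm. The image overlay of the cell and ring light agreed with this.
- **Other objects:** In the last pictures nothing else appeared to have moved.
- **Small disagreements:** Closing the jaws moved the heavier cell about 3 mm within the tray. The measured finger gap was 48 mm on a 50 mm cell, but the grip held steady.

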